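Clamp the pump gear with the C-washer and cam lever

ROBOT

A 6-joint arm with a two-finger parallel gripper is mounted at the origin on the work surface. World frame = base frame: x ahead of the robot, y to its left, z up, the work surface at z = 0. Lengths are in m, angles in rad, forces in N, time in s.
With the tool pointing down it reaches from about 0.325 to 0.775 m from the base axis. Payload 5.5 kg.
Tool frame: the origin (TCP) lies midway between the tips of the shut fingers; the grasp point (between the pads) lies 19 mm behind it (env.tcp_to_grasp is the distance from the TCP to the grasp point, in m); z points along the fingers, y is the direction in which the jaws open and shut (so a half turn about z gives the same grasp; the last joint's range is limited). The gripper opens to 85 mm and grips with 20 to 120 N. Pads are 22 mm wide; open, the fingers measure 114 mm over their backs; the gripper's body (76 mm by 85 mm) begins 54 mm behind the grasp point. The pads swing forward as they close: fully open they stand 13 mm farther back than shut.
Start: joints at [-1.377, 0.091, 1.231, -0, 1.82, -0.057], TCP at [0.149, -0.581, 0.231] pointing down, gripper open.
Joint ranges: [-2.87, 2.87], [-0.86, 2.18], [0.17, 2.46], [-1.51, 4.65], [0.06, 2.69], [-2.65, 2.65]. Speed limits (rad/s): [2.57, 2.57, 3.01, 3.14, 3.14, 3.14].

INTERFACE

Orientations are given as a 3x3 rotation matrix whose columns are the frame's x, y, z axes.
In Python, from rig import env gives the robot as it stands. The module is installed in compiled form; this text tells all that it offers.
- The arm moves only by the shell command python3 -m handwheel 'ROWS' [FORCE]. ROWS is JSON, a list of rows, each an object with "offset": the shift along the tool's x, y, z in units of 30 mm (1.0 is 30 mm), a list of three; "twist": the turn about the tool's z in units of 5 degrees (1.0 is 5 degrees); "gripper": the finger opening in mm, from 0 to 85.4. In form: [{"offset": [x, y, z], "twist": twist, "gripper": gripper}, ...]. A call has 1 to 12 rows; each row shifts and turns the commanded pose from where the row before left it, along the tool's axes as they then stand; what a row does not reach is not made up. A row lasts 1/10 s, in which the tool goes at most 50 mm and 8.59 degrees, less where a joint would pass 70% of its speed; a pose out of reach is approached as far as the arm can. A call is refused whole if a number of a shift passes 1 or a number of a turn 1, either way. A call with a gripper value outside its range is refused whole. The fingers move at their own pace and stop on an object; FORCE is the grip in N (left out, the last holds). Time passes only in rows, so rows that do not move let the fingers close. It gives the time, the measured TCP pose, the force and the opening at its end, in the units of the state.
- env.sense(): the state, without advancing time (a new reading comes with each control period).
- env.read_camera(name): name is "scene" or "top"; returns a dict with "img" (480x640x3 uint8, red, green, blue), "camera_matrix" (3x3 intrinsics, pixels), "k1" (the pictures are not rectified: a ray, as slopes to the right and down, at radius r is drawn at 1 + k1 r^2 times it, then the intrinsics apply), "rvec" (rotation vector, rad) and "tvec" (3), from world to camera coordinates, as OpenCV has them. Camera axes: x right, y down, z forward; pixel columns grow to the right and rows downward; lengths in m; the calibration is good to about 2 mm. A picture is of the moment at which its call begins. There is no depth.
- env.close_job(): hands the job in, once; it reports no verdict.
The state is a dict: "clock": time; "qpos": joint angles; "dq": joint speeds; "joint_efforts": joint torques, N m; "tool_pos": TCP position; "tool_rot": TCP orientation; "wrist_force": force on the tool from outside, world axes, zero at the start; "torque": the same for the moment, N m; "grip_width": finger opening in m.
Only numpy, scipy, OpenCV 4.12 (cv2) and the standard library are available. Lean on these libraries where they do the work, as an engineer would, in place of code of your own. Each camera call takes 0.05 s, during which the arm holds its last target.

TASK

Clamp the pump drive gear on its holding fixture. Take the C-washer that fits the draw stud (the larger of the two), lay it on the gear's face and slide it gently sideways under the thrust pad and onto the stud, and bottom it there with a steady push of about 15 N. Then let go and swing the cam lever all the way down to clamp the washer, leaving the other things on the bench where they are.

Things in the scene. Friction and masses are not known exactly. Their poses are not given: they have to be found in the camera images.
- fixture: holding fixture, fixed to the bench: grey base plate 150 x 150 x 16 mm, gear seat of 80 mm diameter up to 32 mm, spigot of 43 mm diameter up to 46 mm above the bench. Origin: centre of the plate's underside, on the stud's axis, at bench height; x points to the side to which the cam lever folds down, z up
- stud_axis (a point): point on the stud's axis at the height of the gear's upper face, 54 mm above the fixture's origin; axes as the fixture's
- draw_stud: upright plain steel stud of 14 mm diameter in the middle of the fixture, rising out of the gear's bore; it carries thrust pad and lever and yields only upwards (up to 4 mm, spring of 20 N preload and 20 N/mm). Origin and axes as the fixture's
- thrust_pad: brass disc round the stud under the cam, 36 mm diameter (31 mm at its bevelled lower edge), 5.5 mm thick. Origin: centre of its underside, which is 13 mm above the gear's face with the lever at 0 and comes 4.3 mm down per radian of lever travel
- clamp_lever (a joint): cam lever, rad: 0 is up (leaning 20 degrees from vertical towards the fixture's x), 1.2 is all the way down (level, pointing along the fixture's x; hard stop). Starts at 0 to 0.12. It turns about a pin along the fixture's y axis, on the stud's axis 33 mm above the gear's face, and stays where it is left. Pushed square near its end it takes 4 to 8 N, more as it clamps
- lever_end (a point): point on the lever's centre line, 98 mm from the pin; the lever is a black round grip of 16 mm diameter from 50 mm to 106 mm from the pin, a 12 mm bar before that. A washer tab lying on the fixture's +x side would block the lever before it is down; on the -x side it is clear
- gear: dark steel pump drive gear, about 112 mm over its teeth, 22 mm thick, bore 46 mm, lying loose on the seat round the spigot; its flat upper face is 54 mm above the bench. Origin: centre of its underside
- c_washer: the larger C-washer, bare steel, 0.3 to 0.45 kg: horseshoe plate 10 mm thick, 66 mm across; slot 16.5 mm wide, open to its +x and flaring over the last 12 mm to 26 mm at the prong tips, 30 mm ahead of the origin; a 14 mm wide tail runs to -x. Lies flat at the start. Origin: on the underside, where the stud's axis stands when the slot's end (7 mm behind it) bears on the stud; z up
- washer_tab (a point): centre of the larger C-washer's upright grip tab at the end of its tail: 80 mm behind the washer's origin, 20 mm above its underside; the tab is 14 mm wide across the tail, 34 mm long, its top 36 mm above the underside
- small_c_washer: bystander: smaller C-washer of the same make, 48 mm across, 8 mm thick, slot only 10.5 mm wide (does not fit the stud). Origin as on the larger one; tab centred 62 mm behind it
- plunger_barrel: bystander: upright steel plunger barrel, 32 mm diameter, 62 mm high, origin under its centre
- wrench: bystander: open-ended wrench lying flat along its own x, origin near its middle

How it is judged:
By the outcome, as a careful person would: the job done as asked, in the order asked, and still so for the second after the job is handed in, with the robot touching nothing.
It also fails if it takes over 72 s, if anything falls off the work surface, if the arm or the gripper's body presses on something with over 40 N, if the wrist force passes 120 N, or if a joint passes its speed limit or range.

## Working session

There is one attempt and no reset: what is moved stays moved. The work goes in short steps, Python scripts to look and compute and a shell command to move; the robot and the scene stay as the last step left them, time stands still between calls to the robot, and variables do not carry over. Pictures are saved under pics/ and viewed, and the job is handed in when it is done.

```bash
mkdir -p pics; ls; cat > h.py <<'E'
import numpy as np, cv2
from rig import env
def cam(n):
    c=env.read_camera(n); c['K']=np.array(c['camera_matrix'],float); R,_=cv2.Rodrigues(np.array(c['rvec'],float)); c['R']=R; c['t']=np.array(c['tvec'],float).ravel(); return c
def ray(c,uv):
    K=c['K']; d=np.array([(uv[0]-K[0,2])/K[0,0],(uv[1]-K[1,2])/K[1,1]]); s=d.copy()
    for _ in range(30): s=d/(1+c['k1']*(s@s))
    v=c['R'].T@np.array([s[0],s[1],1.]); return -c['R'].T@c['t'], v
def onz(c,uv,z):
    o,v=ray(c,uv); return o+v*(z-o[2])/v[2]
def proj(c,p):
    q=c['R']@np.array(p,float)+c['t']; s=q[:2]/q[2]; s=s*(1+c['k1']*(s@s)); return c['K'][:2,:2]@s+c['K'][:2,2]
def tri(c1,u1,c2,u2):
    o1,v1=ray(c1,u1);o2,v2=ray(c2,u2)
    A=np.stack([v1,-v2],1); s=np.linalg.lstsq(A,o2-o1,rcond=None)[0]
    a=o1+s[0]*v1;b=o2+s[1]*v2; return (a+b)/2, np.linalg.norm(a-b)
def save(c,name): cv2.imwrite('pics/'+name+'.png',c['img'][:,:,::-1])
E
python3 - <<'E'
from h import *
for n in('scene','top'):
    c=cam(n); save(c,n+'0'); print(n,c['K'],c['k1'],-c['R'].T@c['t'])
    np.savez('pics/'+n+'0.npz',**{k:c[k] for k in('img','K','R','t','k1')})
s=env.sense(); print({k:np.round(v,4) for k,v in s.items()}, env.tcp_to_grasp)
E
```

```text
pics
scene [[566.83324806   0.         316.68550142]
 [  0.         566.83324806 238.41873862]
 [  0.           0.           1.        ]] -0.07429615973803902 [1.15051452 0.52911065 0.83360567]
top [[592.84913163   0.         317.24450342]
 [  0.         592.84913163 247.79191677]
 [  0.           0.           1.        ]] -0.05965175585384422 [ 0.40240058 -0.00328302  1.47834304]
{'clock': np.float64(0.1), 'qpos': array([-1.3767,  0.0918,  1.2318, -0.    ,  1.8198, -0.0567]), 'dq': array([ 0.0012, -0.0008, -0.0031, -0.    , -0.    , -0.0002]), 'joint_efforts': array([ 1.70000e-03, -4.60218e+01, -4.19220e+01, -1.00000e-04,
        1.06000e-02,  0.00000e+00]), 'tool_pos': array([ 0.1489, -0.581 ,  0.2303]), 'tool_rot': array([[ 9.687e-01,  2.482e-01, -3.000e-04],
       [ 2.482e-01, -9.687e-01,  1.700e-03],
       [ 1.000e-04, -1.700e-03, -1.000e+00]]), 'wrist_force': array([-0.6756, -0.2421,  0.0323]), 'torque': array([ 0.0082, -0.0403, -0.0517]), 'grip_width': np.float64(0.0854)} 0.0187
```

View pics/scene0.png

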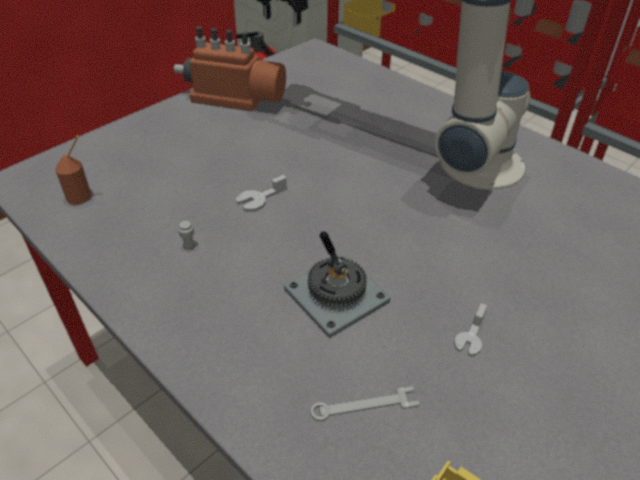

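View pics/top0.png

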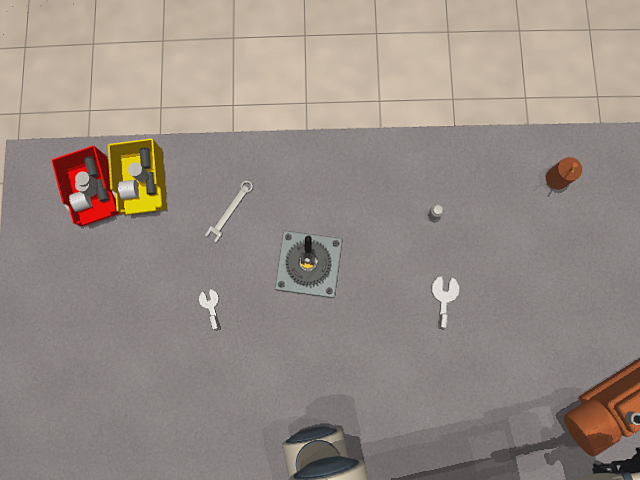

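The scene view shows the large washer near (260,195), the fixture near (337,290) and the small washer near (470,335). The top view shows the fixture at about (309,264) with its lever pointing up the image (world +x). The large washer is at (445,300) with its slot facing up and its tail towards the robot.

```bash
python3 - <<'E'
from h import *
T=dict(np.load('pics/top0.npz')); S=dict(np.load('pics/scene0.npz'))
for c in(T,S): c['k1']=float(c['k1'])
print('tcp',proj(T,[.149,-.581,.23]),proj(S,[.149,-.581,.23]),'base',proj(T,[0,0,0]),proj(S,[0,0,0]))
img=T['img'].astype(int); g=img.min(2)
m=((g>165)).astype(np.uint8); m[:130]=0
n,l,st,ce=cv2.connectedComponentsWithStats(m)
for i in range(1,n):
    if st[i,4]>60: print(st[i],ce[i],onz(T,ce[i],.01)[:2])
for name,box in(('fix',(255,220,365,310)),('wash',(415,265,475,340))):
    x0,y0,x1,y1=box; cv2.imwrite(f'pics/top_{name}.png',cv2.resize(T['img'][y0:y1,x0:x1,::-1],None,fx=7,fy=7,interpolation=cv2.INTER_CUBIC))
cv2.imwrite('pics/sc_fix.png',cv2.resize(S['img'][220:340,275:395,::-1],None,fx=5,fy=5,interpolation=cv2.INTER_CUBIC))
E
```

```text
tcp [613.75604282 458.03248619] [281.41016323  26.75167169] base [331.34373483 510.8866815 ] [481.12598423 163.60470559]
[114 130  45   5 168] [133.60119048 131.92261905] [0.95463054 0.49454519]
[128 163  14  13 142] [134.43661972 168.95070423] [0.85360943 0.48904458]
[ 76 172  13  19 185] [ 81.55135135 180.54594595] [0.82706586 0.62835128]
[118 181  17  15 199] [125.72864322 187.84422111] [0.80374329 0.51039384]
[205 181  47  61 386] [228.24093264 211.68911917] [0.73318753 0.24357965]
[ 70 192  17  16 187] [ 77.32085561 199.34224599] [0.77713608 0.63732294]
[432 276  27  52 577] [444.71230503 294.75389948] [ 0.50892894 -0.29345143]
[199 289  19  40 343] [209.58017493 304.67638484] [0.49821325 0.29001745]
```

View pics/top_fix.png

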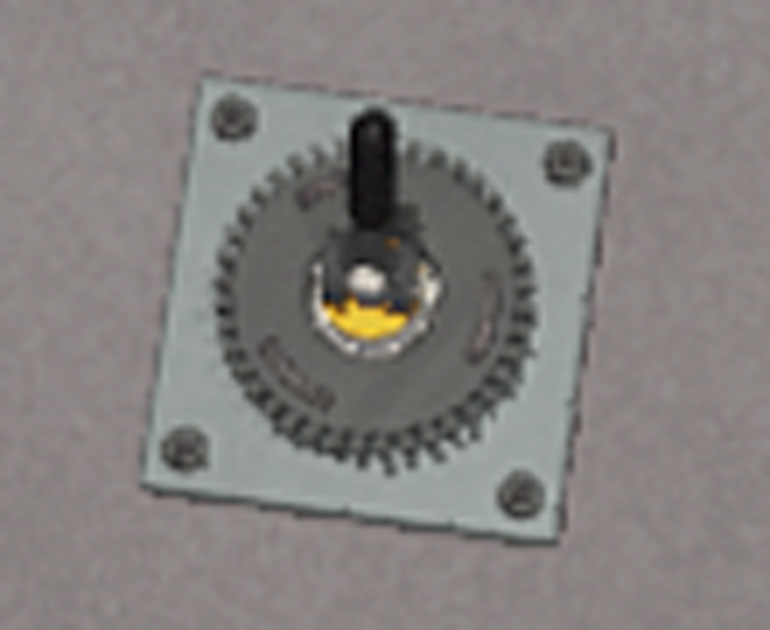

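View pics/top_wash.png

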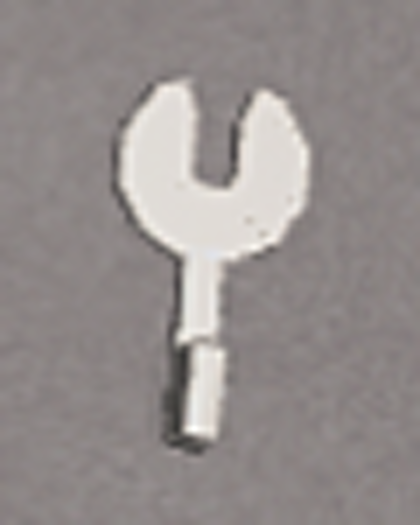

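View pics/sc_fix.png

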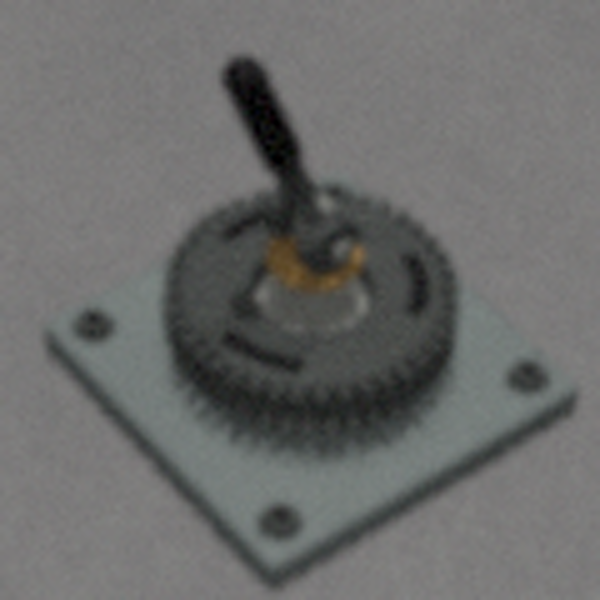

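```bash
python3 - <<'E'
from h import *
T=dict(np.load('pics/top0.npz')); S=dict(np.load('pics/scene0.npz'))
for c in(T,S): c['k1']=float(c['k1'])
# plate
im=T['img'].astype(int)
m=((im[:,:,1]-im[:,:,0]>5)&(im[:,:,1]>90)).astype(np.uint8); m[:215]=0;m[315:]=0;m[:,:260]=0;m[:,360:]=0
m=cv2.morphologyEx(m,cv2.MORPH_CLOSE,np.ones((3,3)))
cs,_=cv2.findContours(m,0,1); c=max(cs,key=cv2.contourArea)
P=np.array([onz(T,p,.016)[:2] for p in c[:,0].astype(float)])
r=cv2.minAreaRect((P*1000).astype(np.float32)); print('plate rect',r)
hull=cv2.convexHull((P*1000).astype(np.float32)); q=cv2.approxPolyDP(hull,20,True)[:,0]; print(q, q.mean(0), [np.linalg.norm(q[i]-q[i-1]) for i in range(len(q))])
for i in range(len(q)): d=q[i]-q[i-1]; print(np.degrees(np.arctan2(d[1],d[0])))
# big washer
g=im.min(2); w=(g>140).astype(np.uint8); n,l,st,ce=cv2.connectedComponentsWithStats(w); 
for nm,pt in(('big',(438,290)),('small',(206,303))):
    k=l[pt[1],pt[0]]; print(nm,st[k])
    b=(l==k).astype(np.uint8); cs,_=cv2.findContours(b,0,1); c=max(cs,key=cv2.contourArea)
    P=np.array([onz(T,p,.010)[:2] for p in c[:,0].astype(float)])*1000
    # coarse axis from head centroid -> tail
    for a in P[::1]: pass
    np.save('pics/'+nm+'.npy',np.c_[c[:,0],P])
    mu=P.mean(0); u,s,vt=np.linalg.svd(P-mu); ax=vt[0]*(1 if vt[0][0]>0 else -1)
    pr=(P-mu)@ax; la=(P-mu)@np.array([-ax[1],ax[0]])
    print(mu,ax,pr.min(),pr.max(),la.min(),la.max())
E
```

```text
plate rect ((594.3070678710938, 42.302650451660156), (147.97012329101562, 147.33447265625), 80.80057525634766)
[[678.3783   101.75737 ]
 [535.46326  126.03597 ]
 [512.2821   -16.94999 ]
 [651.7944   -40.637287]] [594.4795    42.551517] [np.float32(144.8549), np.float32(144.96262), np.float32(144.85286), np.float32(141.50888)]
79.42508
170.35855
-99.20877
-9.636154
big [432 276  28  52 640]
[ 503.31929272 -293.75945464] [ 0.99286501 -0.11924379] -73.96341628357558 51.46653184722963 -33.722638160298736 34.16594412087098
small [198 289  21  40 370]
[495.12713902 289.33309104] [0.97524075 0.22114582] -56.878337406741956 41.638642942219484 -24.090713375708777 25.123026322387993
```

```bash
python3 - <<'E'
from h import *
from scipy.optimize import least_squares
T=dict(np.load('pics/top0.npz')); S=dict(np.load('pics/scene0.npz'))
for c in(T,S): c['k1']=float(c['k1'])
# upsampled subpixel contour of big washer
im=cv2.cvtColor(T['img'],cv2.COLOR_RGB2GRAY)
x0,y0,x1,y1=415,265,475,340
f=8; sub=cv2.resize(im[y0:y1,x0:x1],None,fx=f,fy=f,interpolation=cv2.INTER_CUBIC)
b=(sub>165).astype(np.uint8); cs,_=cv2.findContours(b,0,1); c=max(cs,key=cv2.contourArea)[:,0].astype(float)
uv=(c+.5)/f-.5+[x0,y0]
P=np.array([onz(T,p,.010)[:2] for p in uv])*1000
# head outer arc: circle R=33
d0=np.array([545.,-299.])
for it in range(4):
    r=np.linalg.norm(P-d0,axis=1); s=P[(abs(r-33)<2.5)]
    sol=least_squares(lambda p:np.linalg.norm(s-p[:2],axis=1)-p[2],[*d0,33],loss='soft_l1'); d0=sol.x[:2]
print('circle',sol.x,len(s))
# slot inner and tail widths
for ang in np.radians([-4,-6,-8,-10]): 
    pass
ax=np.array([np.cos(np.radians(-7)),np.sin(np.radians(-7))]); la=np.array([-ax[1],ax[0]])
X=(P-d0)@ax; Y=(P-d0)@la
for lo,hi in((-2,4),(4,10),(10,15)):
    k=(X>lo)&(X<hi)&(abs(Y)<16); print('slot',lo,hi,Y[k&(Y>0)].mean() if (k&(Y>0)).any() else None,Y[k&(Y<0)].mean() if (k&(Y<0)).any() else None)
k=(abs(Y)<5)&(X<5)&(X>-15); print('slot end X',X[k].max() if k.any() else None)
for lo,hi in((-50,-44),(-44,-38)):
    k=(X>lo)&(X<hi); print('tail',lo,hi,Y[k&(Y>0)].mean(),Y[k&(Y<0)].mean())
print('tips',X.max(),'min',X.min())
# tab at top height
P2=np.array([onz(T,p,.036)[:2] for p in uv])*1000
X2=(P2-d0)@ax; Y2=(P2-d0)@la
k=(X<-66)
print('tab top', X2[k].min(), Y2[k&(X2<-70)&(X2>-86)].min(),Y2[k&(X2<-70)&(X2>-86)].max())
for p in [(0.669,.030)]: pass
# predicted tab top centre/ tab in scene
th=np.radians(-9.5); F=np.array([.5943,.0423]); ex=np.array([np.cos(th),np.sin(th)]); ey=np.array([-ex[1],ex[0]])
vis=S['img'].copy()
for a,bb in((75,75),(75,-75),(-75,75),(-75,-75)):
    p=F+ex*a/1000+ey*bb/1000; u=proj(S,[*p,.016]); cv2.circle(vis,tuple(int(round(t)) for t in u),1,(255,0,0),-1)
for z in(.054,.087):
    u=proj(S,[*F,z]); cv2.circle(vis,tuple(int(round(t)) for t in u),1,(0,255,0),-1)
for L in(50,98,106):
    for q,col in((0,(0,255,255)),(.12,(255,255,0))):
        a=np.radians(20)+q; p=F+ex*L*np.sin(a)/1000; u=proj(S,[*p,.087+L*np.cos(a)/1000]); cv2.circle(vis,tuple(int(round(t)) for t in u),0,col,-1)
o=np.array([*d0/1000]); 
for dx,z in((0,.01),(-.08,.036),(-.063,.036),(-.097,.036)):
    p=o+ax*dx; u=proj(S,[*p,z]); print(u); cv2.circle(vis,tuple(int(round(t)) for t in u),0,(255,0,0),-1)
a=cv2.resize(vis[220:340,275:395,::-1],None,fx=5,fy=5,interpolation=cv2.INTER_NEAREST); b=cv2.resize(vis[160:220,225:300,::-1],None,fx=5,fy=5,interpolation=cv2.INTER_NEAREST)
cv2.imwrite('pics/chk1.png',a); cv2.imwrite('pics/chk2.png',b)
E
```

```text
circle [ 524.62512662 -295.80182091   33.48560273] 522
slot -2 4 7.807126140368352 -8.313110170220199
slot 4 10 7.675945143620564 -8.226064933982764
slot 10 15 7.5914313997503715 -8.4801355294525
slot end X -5.8014808983983475
tail -50 -44 8.087666276468928 -4.571136133974708
tail -44 -38 8.35343309851165 -4.683658543746786
tips 30.062812082579285 min -95.44699048589189
tab top -96.53624914480466 -3.772930593931466 8.91796226526112
[249.04140743 199.53210791]
[276.76339335 177.76052373]
[270.83062317 180.43679417]
[282.62765948 175.1166757 ]
```

View pics/chk1.png

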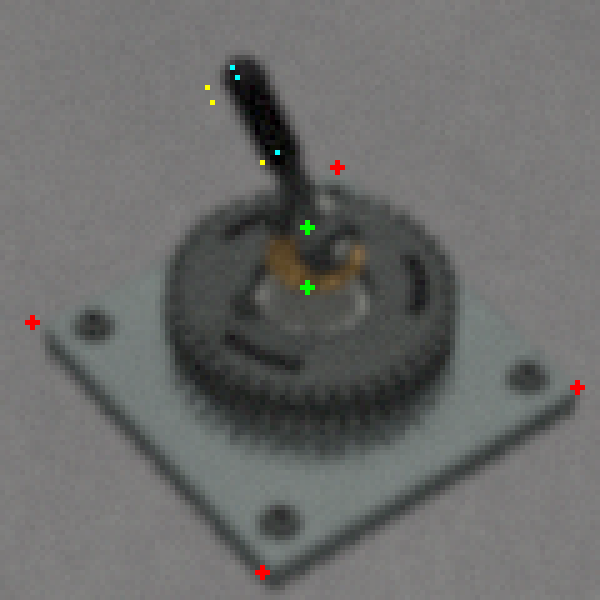

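View pics/chk2.png

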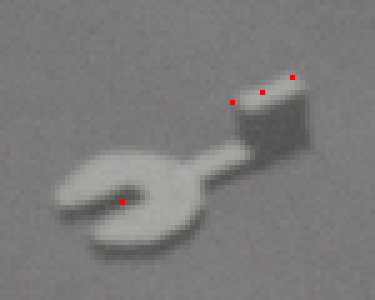

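The plate corners project 2–3 px up and left of the real ones in the scene view, and the washer shows the same offset. That makes it a shared calibration bias, so the relative poses can be trusted. Measured poses:

| Item | Position (mm) | Yaw | Check against given sizes |
|---|---|---|---|
| Fixture | (594, 42) | −9.5° | Plate measures 148 mm against 150 |
| Washer origin | (525, −296) | −9.3° | Prong tips 30 mm ahead, tail end at −96.5 |
| Tab | (446, −283) | – | – |

Next I move above the tab.

```bash
cat >> h.py <<'E'
def go(target,yawdeg=None):
    s=env.sense(); R=np.array(s['tool_rot']); d=R.T@(np.array(target)-np.array(s['tool_pos'])); y=np.degrees(np.arctan2(R[1,0],R[0,0]))
    print('units',np.round(d*1000/30,3),'twist',None if yawdeg is None else round((y-yawdeg)/5,3),'pos',np.round(s['tool_pos'],4),'yaw',round(y,2),'F',np.round(s['wrist_force'],1),'M',np.round(s['torque'],2),'t',round(float(s['clock']),2),'w',round(float(s['grip_width'])*1000,1))
E
python3 -m handwheel '[{"offset":[0,0,0],"twist":0.95,"gripper":45},{"offset":[0,0,0],"twist":0.95,"gripper":45},{"offset":[0,0,0],"twist":0.95,"gripper":45},{"offset":[0,0,0],"twist":0.95,"gripper":45},{"offset":[0,0,0],"twist":0.94,"gripper":45}]' 80
python3 -m handwheel '[{"offset":[0.4,-0.5,0],"twist":0,"gripper":45},{"offset":[0.7,-0.98,0],"twist":0,"gripper":45},{"offset":[0.7,-0.98,0],"twist":0,"gripper":45},{"offset":[0.7,-0.98,0],"twist":0,"gripper":45},{"offset":[0.7,-0.98,0],"twist":0,"gripper":45},{"offset":[0.7,-0.98,0],"twist":0,"gripper":45},{"offset":[0.7,-0.98,0],"twist":0,"gripper":45},{"offset":[0.7,-0.98,0],"twist":0,"gripper":45},{"offset":[0.7,-0.98,0],"twist":0,"gripper":45},{"offset":[0.7,-0.98,0],"twist":0,"gripper":45},{"offset":[0.7,-0.98,0],"twist":0,"gripper":45},{"offset":[0.6,-0.9,0],"twist":0,"gripper":45}]'
python3 -m handwheel '[{"offset":[0,0,0.5],"twist":0,"gripper":45},{"offset":[0,0,0.8],"twist":0,"gripper":45},{"offset":[0,0,0.8],"twist":0,"gripper":45},{"offset":[0,0,0.5],"twist":0,"gripper":45},{"offset":[0,0,0],"twist":0,"gripper":45}]'
python3 - <<'E'
from h import *
go([.4456,-.2829,.06],-9.3)
c=cam('top'); save(c,'t1'); d=cam('scene'); save(d,'s1')
s=env.sense(); p=s['tool_pos']; print(proj(c,p),proj(d,p))
E
```

```text
clock: 0.6
tool_pos: [0.1489, -0.5811, 0.2306]
tool_rot: [[0.986, -0.165, -0.0], [-0.165, -0.986, 0.001], [-0.0, -0.001, -1.0]]
wrist_force: [-0.5, 0.2, -0.2]
grip_width: 0.0448
clock: 1.8
tool_pos: [0.4413, -0.2862, 0.231]
tool_rot: [[0.987, -0.16, -0.0], [-0.16, -0.987, 0.001], [-0.0, -0.001, -1.0]]
wrist_force: [0.3, -0.9, -0.3]
grip_width: 0.045
clock: 2.3
tool_pos: [0.4388, -0.2877, 0.15]
tool_rot: [[0.987, -0.162, -0.004], [-0.162, -0.987, 0.003], [-0.005, -0.003, -1.0]]
wrist_force: [0.2, 0.5, -0.1]
grip_width: 0.0453
units [ 0.212 -0.186  2.999] twist -0.001 pos [ 0.4388 -0.2877  0.15  ] yaw -9.3 F [ 0.2  0.5 -0.1] M [-0.04  0.02  0.06] t 2.3 w 45.3
[456.70100783 320.81260327] [275.7058336  133.58433361]
```

```bash
python3 - <<'E'
import cv2
a=cv2.imread('pics/t1.png')[240:380,370:530]; b=cv2.imread('pics/s1.png')[60:240,180:340]
cv2.imwrite('pics/t1c.png',cv2.resize(a,None,fx=5,fy=5,interpolation=cv2.INTER_CUBIC)[:600]); cv2.imwrite('pics/s1c.png',cv2.resize(b,None,fx=3.3,fy=3.3,interpolation=cv2.INTER_CUBIC))
E
```

```text
(no output)
```

View pics/t1c.png

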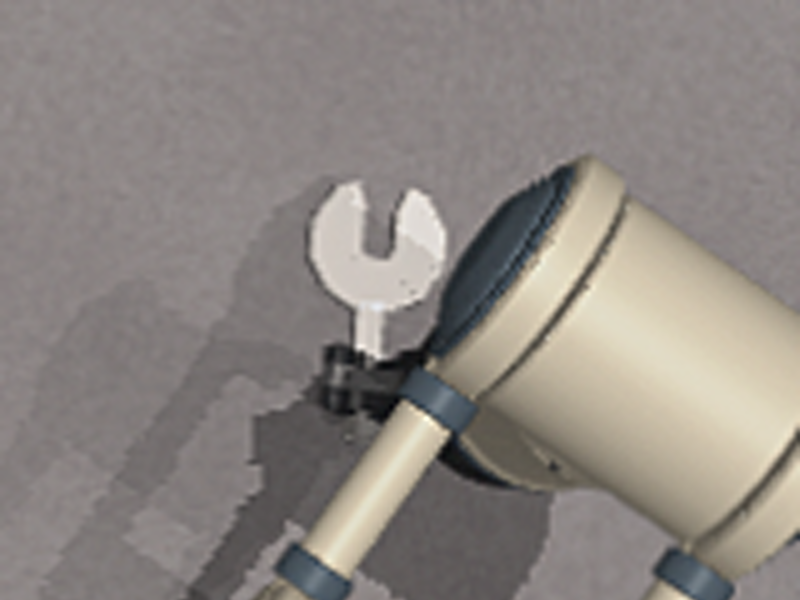

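View pics/s1c.png

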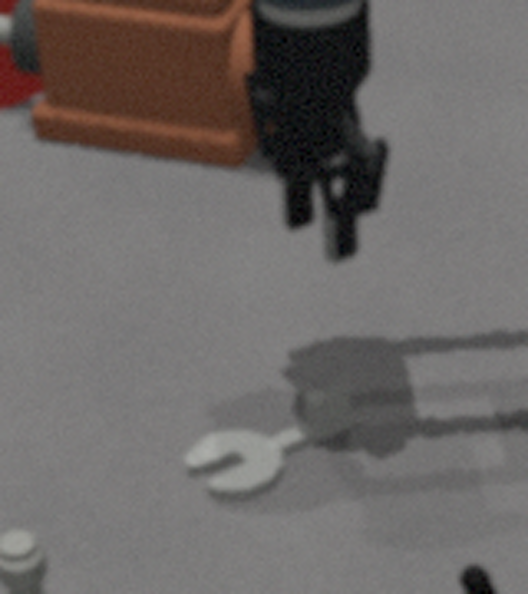

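The top view shows the tail running straight up from between the fingers, and the scene view shows the fingers over the tab at about (277,133), which matches the projected TCP. I'll correct sideways, then descend.

```bash
python3 -m handwheel '[{"offset":[0.11,-0.09,0.5],"twist":0,"gripper":45},{"offset":[0.11,-0.09,0.9],"twist":0,"gripper":45},{"offset":[0,0,0.9],"twist":0,"gripper":45},{"offset":[0,0,0.6],"twist":0,"gripper":45},{"offset":[0,0,0],"twist":0,"gripper":45},{"offset":[0,0,0],"twist":0,"gripper":45}]' 80
python3 - <<'E'
from h import *
go([.4456,-.2829,.005],-9.3)
E
```

```text
clock: 3.0
tool_pos: [0.4479, -0.2844, 0.0668]
tool_rot: [[0.987, -0.162, 0.0], [-0.162, -0.987, -0.0], [0.0, 0.0, -1.0]]
wrist_force: [-0.4, -0.5, 0.2]
grip_width: 0.0449
units [-0.084 -0.038  2.059] twist -0.005 pos [ 0.4479 -0.2844  0.0668] yaw -9.33 F [-0.4 -0.5  0.2] M [ 0.04 -0.08 -0.01] t 3.0 w 44.9
```

```bash
python3 -m handwheel '[{"offset":[-0.08,-0.04,0.5],"twist":0,"gripper":45},{"offset":[0,0,0.6],"twist":0,"gripper":45},{"offset":[0,0,0.5],"twist":0,"gripper":45},{"offset":[0,0,0.3],"twist":0,"gripper":45},{"offset":[0,0,0],"twist":0,"gripper":45},{"offset":[0,0,0],"twist":0,"gripper":45},{"offset":[0,0,0],"twist":0,"gripper":45}]'
python3 - <<'E'
from h import *
go([.4456,-.2829,.005],-9.3)
c=cam('top'); save(c,'t2'); d=cam('scene'); save(d,'s2')
a=c['img'][240:380,370:530,::-1]; b=d['img'][120:240,200:340,::-1]
cv2.imwrite('pics/t2c.png',cv2.resize(a,None,fx=4,fy=4,interpolation=cv2.INTER_CUBIC)[:600]); cv2.imwrite('pics/s2c.png',cv2.resize(b,None,fx=4,fy=4,interpolation=cv2.INTER_CUBIC))
E
```

```text
clock: 3.7
tool_pos: [0.446, -0.2832, 0.0103]
tool_rot: [[0.987, -0.162, 0.001], [-0.162, -0.987, -0.001], [0.001, 0.001, -1.0]]
wrist_force: [-1.0, -0.1, 1.1]
grip_width: 0.045
units [-0.014 -0.007  0.176] twist -0.006 pos [ 0.446  -0.2832  0.0103] yaw -9.33 F [-1.  -0.1  1.1] M [ 0.05 -0.01  0.02] t 3.7 w 45.0
```

View pics/s2c.png

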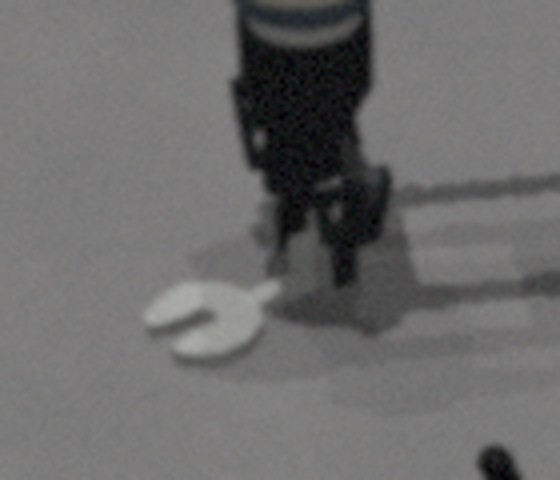

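The tab sits between the fingers, which straddle the tail at about (335,270) in the crop. I'll lower another 4 mm and close.

```bash
python3 -m handwheel '[{"offset":[0,0,0.14],"twist":0,"gripper":45},{"offset":[0,0,0],"twist":0,"gripper":30},{"offset":[0,0,0],"twist":0,"gripper":18},{"offset":[0,0,0],"twist":0,"gripper":8},{"offset":[0,0,0],"twist":0,"gripper":8},{"offset":[0,0,0],"twist":0,"gripper":8},{"offset":[0,0,0],"twist":0,"gripper":8}]' 80
python3 - <<'E'
from h import *
go([.4456,-.2829,.005],-9.3)
E
```

```text
clock: 4.5
tool_pos: [0.4454, -0.2828, 0.0052]
tool_rot: [[0.987, -0.162, -0.0], [-0.162, -0.987, 0.0], [-0.0, 0.0, -1.0]]
wrist_force: [-0.8, 0.6, 0.5]
grip_width: 0.0127
units [0.008 0.004 0.005] twist -0.006 pos [ 0.4454 -0.2828  0.0052] yaw -9.33 F [-0.8  0.6  0.5] M [0.06 0.14 0.08] t 4.5 w 12.7
```

```bash
python3 -m handwheel '[{"offset":[0,0,-0.3],"twist":0,"gripper":8},{"offset":[0,0,-0.7],"twist":0,"gripper":8},{"offset":[0,0,-0.8],"twist":0,"gripper":8},{"offset":[0,0,-0.8],"twist":0,"gripper":8},{"offset":[0,0,-0.6],"twist":0,"gripper":8},{"offset":[0,0,0],"twist":0,"gripper":8},{"offset":[0,0,0],"twist":0,"gripper":8},{"offset":[0,0,0],"twist":0,"gripper":8}]' 80
python3 - <<'E'
from h import *
th=np.radians(-9.4); ex=np.array([np.cos(th),np.sin(th)]); F=np.array([.5943,.0423])
print(F-ex*.145)
go([*(F-ex*.150),.10],-9.4)
E
```

```text
clock: 5.3
tool_pos: [0.4446, -0.2822, 0.0992]
tool_rot: [[0.987, -0.162, -0.002], [-0.162, -0.987, 0.002], [-0.003, -0.001, -1.0]]
wrist_force: [-0.3, -0.2, -3.3]
grip_width: 0.0128
[0.45124704 0.06598226]
units [-1.8320e+00 -1.1489e+01 -7.0000e-03] twist 0.013 pos [ 0.4446 -0.2822  0.0992] yaw -9.33 F [-0.3 -0.2 -3.3] M [0.03 0.17 0.02] t 5.3 w 12.8
```

```bash
python3 -m handwheel '[{"offset":[-0.1,-0.5,0],"twist":0,"gripper":8},{"offset":[-0.16,-0.99,0],"twist":0,"gripper":8},{"offset":[-0.16,-1,0],"twist":0,"gripper":8},{"offset":[-0.16,-1,0],"twist":0,"gripper":8},{"offset":[-0.16,-1,0],"twist":0,"gripper":8},{"offset":[-0.16,-1,0],"twist":0,"gripper":8},{"offset":[-0.16,-1,0],"twist":0,"gripper":8},{"offset":[-0.16,-1,0],"twist":0,"gripper":8},{"offset":[-0.16,-1,0],"twist":0,"gripper":8},{"offset":[-0.16,-1,0],"twist":0,"gripper":8},{"offset":[-0.16,-1,0],"twist":0,"gripper":8},{"offset":[-0.14,-0.6,0],"twist":0,"gripper":8}]'
python3 -m handwheel '[{"offset":[0,-0.4,0],"twist":0,"gripper":8},{"offset":[0,0,0],"twist":0,"gripper":8},{"offset":[0,0,0],"twist":0,"gripper":8},{"offset":[0,0,0],"twist":0,"gripper":8},{"offset":[0,0,0],"twist":0,"gripper":8}]'
python3 - <<'E'
from h import *
th=np.radians(-9.4); ex=np.array([np.cos(th),np.sin(th)]); F=np.array([.5943,.0423])
go([*(F-ex*.150),.10],-9.4)
c=cam('top'); save(c,'t3'); d=cam('scene'); save(d,'s3')
a=c['img'][220:340,240:380,::-1]; b=d['img'][200:340,265:395,::-1]
cv2.imwrite('pics/t3c.png',cv2.resize(a,None,fx=5,fy=5,interpolation=cv2.INTER_CUBIC)[:600]); cv2.imwrite('pics/s3c.png',cv2.resize(b,None,fx=4,fy=4,interpolation=cv2.INTER_CUBIC))
E
```

```text
clock: 6.5
tool_pos: [0.4436, 0.0571, 0.0999]
tool_rot: [[0.987, -0.16, -0.002], [-0.16, -0.987, 0.001], [-0.002, -0.001, -1.0]]
wrist_force: [-0.1, -1.0, -4.3]
grip_width: 0.013
clock: 7.0
tool_pos: [0.4469, 0.0655, 0.101]
tool_rot: [[0.987, -0.164, -0.0], [-0.164, -0.987, -0.0], [-0.0, 0.0, -1.0]]
wrist_force: [0.4, -0.6, -2.6]
grip_width: 0.013
units [-0.025 -0.04   0.033] twist -0.003 pos [0.4469 0.0655 0.101 ] yaw -9.41 F [ 0.4 -0.6 -2.6] M [-0.03  0.11 -0.03] t 7.0 w 13.0
```

View pics/t3c.png

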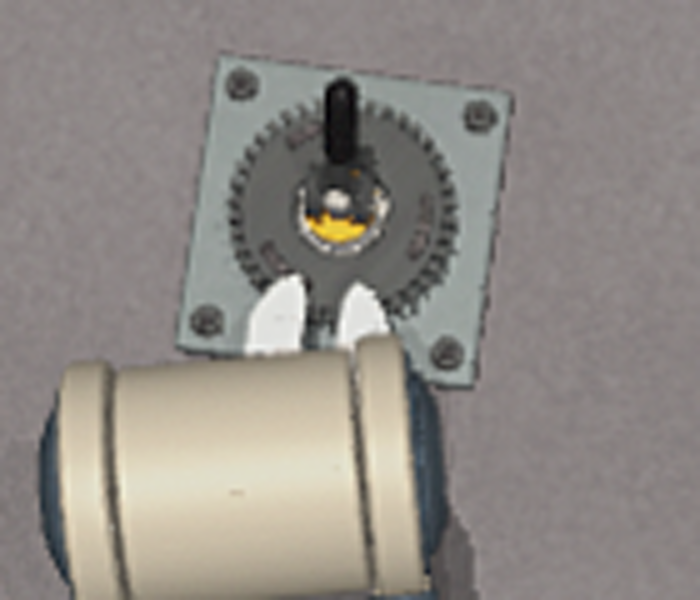

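View pics/s3c.png

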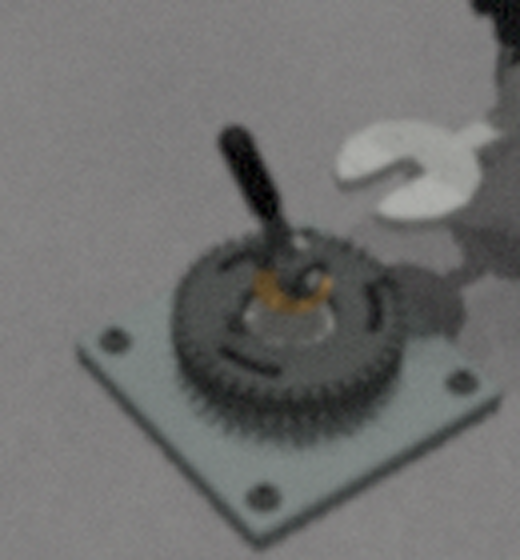

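```bash
python3 - <<'E'
from h import *
c=dict(np.load('pics/top0.npz')); c['k1']=float(c['k1'])
img=cv2.imread('pics/t3.png')[:,:,::-1]
z=env.sense()['tool_pos'][2]-.0052+.010; print('ztop',z)
th=np.radians(-9.4); ex=np.array([np.cos(th),np.sin(th)]); ey=np.array([-ex[1],ex[0]])
# plate refined: subpixel edges mask hull from first image
im0=c['img']; 
def plate(im):
    x0,y0,x1,y1=265,220,355,310; f=6
    s=cv2.resize(im[y0:y1,x0:x1],None,fx=f,fy=f,interpolation=cv2.INTER_CUBIC).astype(int)
    m=((s[:,:,1]-s[:,:,0]>4)).astype(np.uint8); m=cv2.morphologyEx(m,cv2.MORPH_OPEN,np.ones((7,7)))
    k=max(cv2.findContours(m,0,1)[0],key=cv2.contourArea)[:,0].astype(float); uv=(k+.5)/f-.5+[x0,y0]
    return np.array([onz(c,p,.016)[:2] for p in uv])*1000
P=plate(im0); print(cv2.minAreaRect(P.astype(np.float32)))
# screws: dark blobs in plate
g=cv2.cvtColor(im0,cv2.COLOR_RGB2GRAY); pts=[]
for (u,v) in((288.3,236.7),(335.8,243.3),(281.5,284.2),(329.3,290.8)):
    x0,y0=int(u)-5,int(v)-5; w=255.-g[y0:y0+11,x0:x0+11]; w=np.clip(w-130,0,None); yy,xx=np.mgrid[y0:y0+11,x0:x0+11]; uv=((w*xx).sum()/w.sum(),(w*yy).sum()/w.sum()); pts.append(onz(c,uv,.016)[:2]*1000)
pts=np.array(pts); print('screws',pts.round(1),pts.mean(0)); d=(pts[0]+pts[1]-pts[2]-pts[3]); print('yaw',np.degrees(np.arctan2(d[1],d[0])), 'yaw2',np.degrees(np.arctan2(*((pts[1]-pts[0]+pts[3]-pts[2])*[1,-1])[[0,1]])))
F=pts.mean(0)/1000
# washer slot mids
gg=img.min(2).astype(int)
x0,y0,x1,y1=285,268,325,294; f=8
s=cv2.resize(gg[y0:y1,x0:x1].astype(np.uint8),None,fx=f,fy=f,interpolation=cv2.INTER_CUBIC)
for r in range(0,s.shape[0],12):
    on=np.where(s[r]>175)[0]
    if len(on)<4: continue
    gaps=np.where(np.diff(on)>10)[0]
    if len(gaps)==0: continue
    i=gaps[np.argmax(np.diff(on)[gaps])]; L,R=on[0],on[-1]
    def w(col): return onz(c,((col+.5)/f-.5+x0,(r+.5)/f-.5+y0),z)[:2]
    e=[w(q) for q in(L,on[i],on[i+1],R)]
    rel=[((q-F)@ex*1000,(q-F)@ey*1000) for q in e]
    print([f'{a:.1f},{b:.1f}' for a,b in rel],'mid slot lat %.2f outer %.2f'%((rel[1][1]+rel[2][1])/2,(rel[0][1]+rel[3][1])/2))
E
```

```text
ztop 0.10586398244463241
((594.25390625, 42.59939193725586), (148.3486785888672, 148.90516662597656), 80.84803771972656)
screws [[663.9  92.2]
 [644.2 -26.4]
 [544.6 112. ]
 [525.6  -7. ]] [594.57879099  42.71578062]
yaw -9.353484968154177 yaw2 -9.266882496279726
['-25.4,2.6', '-25.1,0.3', '-23.4,-11.9', '-23.1,-13.6'] mid slot lat -5.81 outer -5.52
['-46.0,22.5', '-44.2,9.8', '-40.7,-14.7', '-40.4,-17.3'] mid slot lat -2.43 outer 2.62
['-49.9,25.2', '-47.5,8.5', '-44.6,-12.3', '-43.0,-23.5'] mid slot lat -1.92 outer 0.82
['-53.9,28.4', '-50.9,7.4', '-48.4,-10.8', '-46.3,-25.2'] mid slot lat -1.71 outer 1.61
['-57.7,30.2', '-54.5,7.4', '-51.9,-10.4', '-49.6,-27.4'] mid slot lat -1.50 outer 1.40
['-61.4,31.7', '-57.9,6.9', '-55.5,-10.4', '-52.7,-29.9'] mid slot lat -1.71 outer 0.89
['-65.0,32.0', '-61.5,7.0', '-59.1,-10.0', '-56.1,-31.0'] mid slot lat -1.50 outer 0.53
['-68.5,31.8', '-65.0,6.8', '-62.6,-10.2', '-59.4,-32.6'] mid slot lat -1.72 outer -0.41
['-72.0,31.6', '-68.6,7.7', '-66.1,-9.8', '-64.8,-19.6'] mid slot lat -1.07 outer 5.98
['-75.6,32.2', '-72.0,6.9', '-69.5,-10.9', '-68.5,-17.8'] mid slot lat -2.01 outer 7.20
['-78.9,30.5', '-78.5,27.4', '-77.8,22.5', '-77.2,18.5'] mid slot lat 24.94 outer 24.51
```

Checks from this look:
- The four screws and the plate rectangle agree on the centre, (594.4, 42.6), with yaw −9.35°.
- The slot's mid-line lies about 1.5 mm to the −y side, and the TCP reading agrees.

I'll correct that while lowering to just above the face.

```bash
python3 -m handwheel '[{"offset":[0.1,-0.05,0.3],"twist":0,"gripper":8},{"offset":[0.1,0,0.4],"twist":0,"gripper":8},{"offset":[0.05,0,0.35],"twist":0,"gripper":8},{"offset":[0,0,0.15],"twist":0,"gripper":8},{"offset":[0,0,0],"twist":0,"gripper":8},{"offset":[0,0,0],"twist":0,"gripper":8},{"offset":[0,0,0],"twist":0,"gripper":8},{"offset":[0,0,0],"twist":0,"gripper":8}]'
cat >> h.py <<'E'
def st():
    s=env.sense(); th=np.radians(-9.35); ex=np.array([np.cos(th),np.sin(th)]); ey=np.array([-ex[1],ex[0]]); F=np.array([.5944,.0426]); p=np.array(s['tool_pos']); f=np.array(s['wrist_force'])
    R=np.array(s['tool_rot'])
    print('along %.2f lat %.2f z %.2f | F along %.1f lat %.1f z %.1f | yaw %.2f tilt %s t %.2f w %.1f'%((p[:2]-F)@ex*1e3,(p[:2]-F)@ey*1e3,p[2]*1e3,f[:2]@ex,f[:2]@ey,f[2],np.degrees(np.arctan2(R[1,0],R[0,0])),np.round(R[:2,2],4),s['clock'],s['grip_width']*1e3),'M',np.round(s['torque'],2))
E
python3 - <<'E'
from h import *
st()
c=cam('top'); save(c,'t4'); d=cam('scene'); save(d,'s4')
a=c['img'][220:340,240:380,::-1]; b=d['img'][200:340,265:395,::-1]
cv2.imwrite('pics/t4c.png',cv2.resize(a,None,fx=5,fy=5,interpolation=cv2.INTER_CUBIC)[:600]); cv2.imwrite('pics/s4c.png',cv2.resize(b,None,fx=4,fy=4,interpolation=cv2.INTER_CUBIC))
E
```

```text
clock: 7.9
tool_pos: [0.4548, 0.0666, 0.0657]
tool_rot: [[0.987, -0.162, 0.001], [-0.162, -0.987, 0.0], [0.001, -0.0, -1.0]]
wrist_force: [-0.3, -0.3, -2.3]
grip_width: 0.0129
along -141.65 lat 1.05 z 65.71 | F along -0.3 lat -0.4 z -2.3 | yaw -9.33 tilt [0.0011 0.0001] t 7.90 w 12.9 M [0.   0.14 0.  ]
```

View pics/s4c.png

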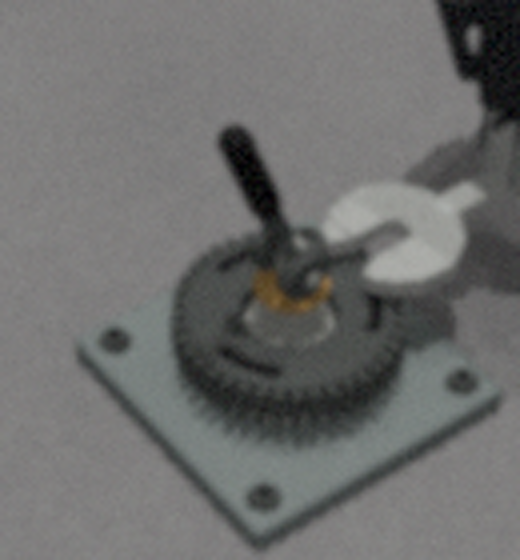

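View pics/t4c.png

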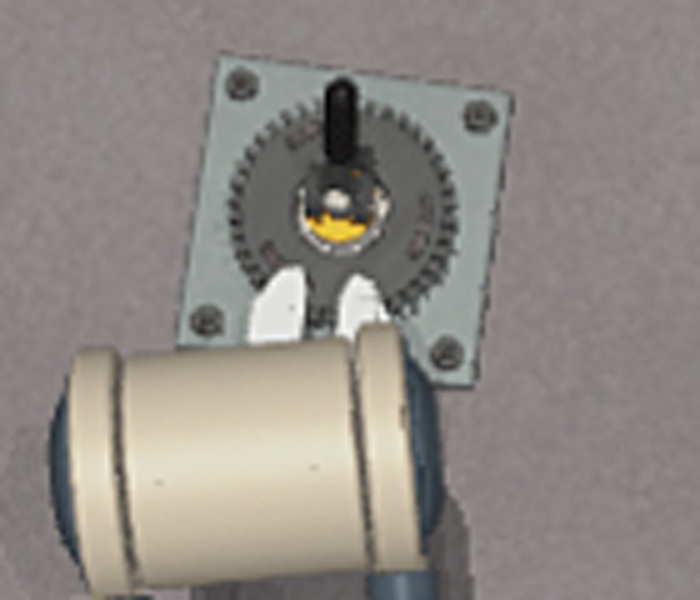

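```bash
cat > slot.py <<'E'
from h import *
import sys
def slot(img,z,c,box=(285,266,325,294),thr=175):
    th=np.radians(-9.35); ex=np.array([np.cos(th),np.sin(th)]); ey=np.array([-ex[1],ex[0]]); F=np.array([.5944,.0426])
    x0,y0,x1,y1=box; f=8
    s=cv2.resize(img.min(2)[y0:y1,x0:x1],None,fx=f,fy=f,interpolation=cv2.INTER_CUBIC)
    k=cv2.findContours((s>thr).astype(np.uint8),0,cv2.CHAIN_APPROX_NONE)[0]
    for q in k:
        if cv2.contourArea(q)<500: continue
        P=np.array([onz(c,(p+.5)/f-.5+[x0,y0],z)[:2] for p in q[:,0].astype(float)])-F; X=P@ex*1e3; Y=P@ey*1e3
        i=X.argmax(); print('blob tip along %.1f lat %.1f'%(X[i],Y[i]))
        for lo in range(-75,-25,4):
            w=(X>lo)&(X<lo+4)
            if w.any(): print('  x %d lat %.1f .. %.1f'%(lo+2,Y[w].min(),Y[w].max()))
E
python3 - <<'E'
from slot import *
c=dict(np.load('pics/top0.npz')); c['k1']=float(c['k1'])
slot(np.ascontiguousarray(cv2.imread('pics/t4.png')[:,:,::-1]),.0705,c)
E
```

```text
blob tip along -32.2 lat -14.0
  x -65 lat -15.2 .. -14.2
  x -61 lat -16.1 .. -7.1
  x -57 lat -17.7 .. -7.3
  x -53 lat -30.9 .. -7.4
  x -49 lat -31.1 .. -6.9
  x -45 lat -28.2 .. -7.0
  x -41 lat -24.3 .. -7.4
  x -37 lat -23.1 .. -8.6
  x -33 lat -20.8 .. -10.4
blob tip along -32.3 lat 14.9
  x -73 lat 30.3 .. 32.2
  x -69 lat 14.0 .. 34.7
  x -65 lat 9.7 .. 34.7
  x -61 lat 9.5 .. 34.8
  x -57 lat 9.4 .. 34.9
  x -53 lat 9.5 .. 34.6
  x -49 lat 9.8 .. 34.0
  x -45 lat 10.3 .. 30.6
  x -41 lat 10.4 .. 28.2
  x -37 lat 11.6 .. 26.1
  x -33 lat 12.8 .. 23.0
```

The tips are level at −32 mm along, so the yaw is right, but the slot is now +1.1 mm off laterally. I'll correct that and lower gently to contact.

```bash
python3 -m handwheel '[{"offset":[0,0.037,0.05],"twist":0,"gripper":8},{"offset":[0,0,0.05],"twist":0,"gripper":8},{"offset":[0,0,0.03],"twist":0,"gripper":8},{"offset":[0,0,0],"twist":0,"gripper":8},{"offset":[0,0,0],"twist":0,"gripper":8},{"offset":[0,0,0],"twist":0,"gripper":8}]' && python3 -c "from h import *; st()"
python3 -m handwheel '[{"offset":[0,0,0.03],"twist":0,"gripper":8},{"offset":[0,0,0],"twist":0,"gripper":8},{"offset":[0,0,0],"twist":0,"gripper":8}]' && python3 -c "from h import *; st()"
```

```text
clock: 8.6
tool_pos: [0.4543, 0.0655, 0.0612]
tool_rot: [[0.987, -0.162, 0.0], [-0.162, -0.987, 0.0], [0.0, -0.0, -1.0]]
wrist_force: [0.2, 0.9, -3.2]
grip_width: 0.0131
along -141.95 lat -0.15 z 61.21 | F along 0.0 lat 0.9 z -3.2 | yaw -9.33 tilt [0.     0.0001] t 8.60 w 13.1 M [ 0.04  0.17 -0.01]
clock: 8.9
tool_pos: [0.4543, 0.0655, 0.0602]
tool_rot: [[0.987, -0.162, -0.0], [-0.162, -0.987, -0.0], [-0.0, 0.0, -1.0]]
wrist_force: [-0.2, 0.3, -3.6]
grip_width: 0.0126
along -142.00 lat -0.18 z 60.24 | F along -0.2 lat 0.2 z -3.6 | yaw -9.33 tilt [-0.0001 -0.    ] t 8.90 w 12.6 M [-0.02  0.15  0.03]
```

```bash
python3 -m handwheel '[{"offset":[0,0,0.03],"twist":0,"gripper":8},{"offset":[0,0,0],"twist":0,"gripper":8},{"offset":[0,0,0],"twist":0,"gripper":8}]' && python3 -c "from h import *; st()"
python3 -m handwheel '[{"offset":[0,0,0.01],"twist":0,"gripper":8},{"offset":[0,0,0],"twist":0,"gripper":8},{"offset":[0,0,0],"twist":0,"gripper":8}]' && python3 -c "from h import *; st()"
```

```text
clock: 9.2
tool_pos: [0.4543, 0.0655, 0.0594]
tool_rot: [[0.987, -0.162, 0.0], [-0.162, -0.987, -0.0], [0.0, 0.0, -1.0]]
wrist_force: [0.6, 0.3, -3.0]
grip_width: 0.0131
along -141.95 lat -0.18 z 59.38 | F along 0.5 lat 0.4 z -3.0 | yaw -9.33 tilt [ 0. -0.] t 9.20 w 13.1 M [-0.02  0.18  0.03]
clock: 9.5
tool_pos: [0.4543, 0.0655, 0.0592]
tool_rot: [[0.987, -0.162, 0.0], [-0.162, -0.987, 0.0], [0.0, -0.0, -1.0]]
wrist_force: [-0.9, 0.5, -1.7]
grip_width: 0.013
along -141.96 lat -0.15 z 59.18 | F along -0.9 lat 0.3 z -1.7 | yaw -9.33 tilt [0.0001 0.    ] t 9.50 w 13.0 M [ 0.02  0.15 -0.05]
```

```bash
python3 -m handwheel '[{"offset":[0,0,0.01],"twist":0,"gripper":8},{"offset":[0,0,0],"twist":0,"gripper":8},{"offset":[0,0,0],"twist":0,"gripper":8}]' && python3 -c "from h import *; st()"
python3 -m handwheel '[{"offset":[0,0,0.01],"twist":0,"gripper":8},{"offset":[0,0,0],"twist":0,"gripper":8},{"offset":[0,0,0],"twist":0,"gripper":8}]' && python3 -c "from h import *; st()"
```

```text
clock: 9.8
tool_pos: [0.4543, 0.0655, 0.059]
tool_rot: [[0.987, -0.162, 0.0], [-0.162, -0.987, 0.0], [0.0, -0.0, -1.0]]
wrist_force: [-2.0, -0.2, -1.0]
grip_width: 0.0125
along -141.93 lat -0.12 z 59.01 | F along -2.0 lat -0.5 z -1.0 | yaw -9.33 tilt [0.0002 0.0001] t 9.80 w 12.5 M [0.02 0.16 0.  ]
clock: 10.1
tool_pos: [0.4543, 0.0655, 0.0588]
tool_rot: [[0.987, -0.162, 0.0], [-0.162, -0.987, 0.0], [0.0, -0.0, -1.0]]
wrist_force: [-3.5, -0.0, 2.4]
grip_width: 0.0129
along -141.92 lat -0.12 z 58.77 | F along -3.5 lat -0.6 z 2.4 | yaw -9.33 tilt [0.0003 0.0001] t 10.10 w 12.9 M [-0.03  0.25 -0.09]
```

It touched down at TCP z ≈ 59.0, as predicted (54 + 5.2). I'll ease off a hair and slide in, checking forces.

```bash
python3 -m handwheel '[{"offset":[0.03,0,-0.008],"twist":0,"gripper":8},{"offset":[0.06,0,0],"twist":0,"gripper":8},{"offset":[0.08,0,0],"twist":0,"gripper":8},{"offset":[0.08,0,0],"twist":0,"gripper":8},{"offset":[0.08,0,0],"twist":0,"gripper":8},{"offset":[0.05,0,0],"twist":0,"gripper":8},{"offset":[0,0,0],"twist":0,"gripper":8}]' && python3 -c "from h import *; st()"
python3 -m handwheel '[{"offset":[0.05,0,0],"twist":0,"gripper":8},{"offset":[0.07,0,0],"twist":0,"gripper":8},{"offset":[0.07,0,0],"twist":0,"gripper":8},{"offset":[0.05,0,0],"twist":0,"gripper":8},{"offset":[0,0,0],"twist":0,"gripper":8}]' && python3 -c "from h import *; st()"
```

```text
clock: 10.8
tool_pos: [0.466, 0.0636, 0.0588]
tool_rot: [[0.987, -0.162, 0.001], [-0.162, -0.987, 0.0], [0.001, -0.0, -1.0]]
wrist_force: [-1.1, -0.4, 1.6]
grip_width: 0.0128
along -130.13 lat -0.15 z 58.81 | F along -1.0 lat -0.5 z 1.6 | yaw -9.34 tilt [0.0006 0.    ] t 10.80 w 12.8 M [0.04 0.06 0.03]
clock: 11.3
tool_pos: [0.473, 0.0625, 0.0588]
tool_rot: [[0.987, -0.162, 0.0], [-0.162, -0.987, 0.0], [0.0, -0.0, -1.0]]
wrist_force: [-2.3, 0.4, 2.5]
grip_width: 0.0127
along -123.04 lat -0.14 z 58.81 | F along -2.4 lat -0.0 z 2.5 | yaw -9.33 tilt [0.0004 0.    ] t 11.30 w 12.7 M [0.05 0.25 0.  ]
```

```bash
cat > look.py <<'E'
from h import *
import sys
n=sys.argv[1]
c=cam('top'); save(c,'t'+n); d=cam('scene'); save(d,'s'+n)
a=c['img'][220:310,250:370,::-1]; b=d['img'][220:320,280:400,::-1]
A=cv2.resize(a,(400,300),interpolation=cv2.INTER_CUBIC); B=cv2.resize(b,(400,333),interpolation=cv2.INTER_CUBIC)[:300]
cv2.imwrite('pics/c'+n+'.png',cv2.resize(np.hstack([A,B]),None,fx=1,fy=1))
E
python3 look.py 5
```

```text
(no output)
```

View pics/c5.png

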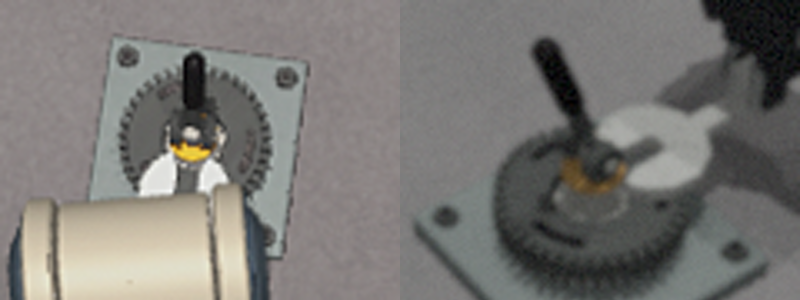

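The prong tips sit at either side of the pad at about (150–215,160) in the left crop, centred, and the forces are low. I continue the slide.

```bash
python3 -m handwheel '[{"offset":[0.05,0,0],"twist":0,"gripper":8},{"offset":[0.07,0,0],"twist":0,"gripper":8},{"offset":[0.07,0,0],"twist":0,"gripper":8},{"offset":[0.07,0,0],"twist":0,"gripper":8},{"offset":[0.05,0,0],"twist":0,"gripper":8},{"offset":[0,0,0],"twist":0,"gripper":8}]' && python3 -c "from h import *; st()"
python3 -m handwheel '[{"offset":[0.05,0,0],"twist":0,"gripper":8},{"offset":[0.07,0,0],"twist":0,"gripper":8},{"offset":[0.07,0,0],"twist":0,"gripper":8},{"offset":[0.07,0,0],"twist":0,"gripper":8},{"offset":[0.05,0,0],"twist":0,"gripper":8},{"offset":[0,0,0],"twist":0,"gripper":8}]' && python3 -c "from h import *; st()"
```

```text
clock: 12.0
tool_pos: [0.4819, 0.061, 0.0589]
tool_rot: [[0.987, -0.162, -0.0], [-0.162, -0.987, 0.0], [-0.0, -0.0, -1.0]]
wrist_force: [-4.3, 1.6, 3.7]
grip_width: 0.0129
along -113.97 lat -0.13 z 58.87 | F along -4.5 lat 0.9 z 3.7 | yaw -9.33 tilt [-0.      0.0001] t 12.00 w 12.9 M [0.08 0.34 0.06]
clock: 12.6
tool_pos: [0.491, 0.0595, 0.0589]
tool_rot: [[0.987, -0.162, -0.0], [-0.162, -0.987, 0.0], [-0.0, -0.0, -1.0]]
wrist_force: [-4.0, 1.2, 5.1]
grip_width: 0.0129
along -104.73 lat -0.12 z 58.94 | F along -4.1 lat 0.5 z 5.1 | yaw -9.33 tilt [-0.0001  0.0001] t 12.60 w 12.9 M [0.08 0.51 0.04]
```

```bash
python3 -m handwheel '[{"offset":[0.05,0,-0.008],"twist":0,"gripper":8},{"offset":[0.06,0,0],"twist":0,"gripper":8},{"offset":[0.06,0,0],"twist":0,"gripper":8},{"offset":[0.05,0,0],"twist":0,"gripper":8},{"offset":[0.03,0,0],"twist":0,"gripper":8},{"offset":[0,0,0],"twist":0,"gripper":8}]' && python3 -c "from h import *; st()"
python3 -m handwheel '[{"offset":[0.05,0,0],"twist":0,"gripper":8},{"offset":[0.06,0,0],"twist":0,"gripper":8},{"offset":[0.06,0,0],"twist":0,"gripper":8},{"offset":[0.04,0,0],"twist":0,"gripper":8},{"offset":[0,0,0],"twist":0,"gripper":8}]' && python3 -c "from h import *; st()"
```

```text
clock: 13.2
tool_pos: [0.4983, 0.0583, 0.059]
tool_rot: [[0.987, -0.162, -0.0], [-0.162, -0.987, 0.0], [-0.0, -0.0, -1.0]]
wrist_force: [-6.1, 0.6, 5.1]
grip_width: 0.0132
along -97.36 lat -0.13 z 59.04 | F along -6.1 lat -0.4 z 5.1 | yaw -9.33 tilt [-0.0004  0.0001] t 13.20 w 13.2 M [ 0.15  0.57 -0.03]
clock: 13.7
tool_pos: [0.5045, 0.0573, 0.0591]
tool_rot: [[0.987, -0.162, -0.0], [-0.162, -0.987, 0.0], [-0.0, -0.0, -1.0]]
wrist_force: [-4.2, 1.8, 4.3]
grip_width: 0.013
along -91.05 lat -0.11 z 59.05 | F along -4.4 lat 1.1 z 4.3 | yaw -9.33 tilt [-0.0004  0.0001] t 13.70 w 13.0 M [0.14 0.59 0.01]
```

```bash
python3 -m handwheel '[{"offset":[0.04,0,-0.007],"twist":0,"gripper":8},{"offset":[0.05,0,0],"twist":0,"gripper":8},{"offset":[0.05,0,0],"twist":0,"gripper":8},{"offset":[0.03,0,0],"twist":0,"gripper":8},{"offset":[0,0,0],"twist":0,"gripper":8},{"offset":[0,0,0],"twist":0,"gripper":8}]' && python3 -c "from h import *; st()"
python3 -m handwheel '[{"offset":[0.03,0,0],"twist":0,"gripper":8},{"offset":[0.03,0,0],"twist":0,"gripper":8},{"offset":[0,0,0],"twist":0,"gripper":8},{"offset":[0,0,0],"twist":0,"gripper":8}]' && python3 -c "from h import *; st()"
```

```text
clock: 14.3
tool_pos: [0.5097, 0.0564, 0.0591]
tool_rot: [[0.987, -0.162, -0.0], [-0.162, -0.987, -0.0], [-0.0, 0.0, -1.0]]
wrist_force: [-4.3, 0.9, 4.2]
grip_width: 0.0129
along -85.86 lat -0.17 z 59.08 | F along -4.4 lat 0.2 z 4.2 | yaw -9.33 tilt [-0.0001 -0.    ] t 14.30 w 12.9 M [0.14 0.54 0.04]
clock: 14.7
tool_pos: [0.5115, 0.0561, 0.0591]
tool_rot: [[0.987, -0.162, 0.0], [-0.162, -0.987, -0.0], [0.0, 0.0, -1.0]]
wrist_force: [-4.1, 1.2, 3.1]
grip_width: 0.0129
along -83.99 lat -0.16 z 59.09 | F along -4.3 lat 0.5 z 3.1 | yaw -9.33 tilt [ 0.0001 -0.    ] t 14.70 w 12.9 M [0.14 0.56 0.02]
```

```bash
python3 -m handwheel '[{"offset":[0.03,0,-0.004],"twist":0,"gripper":8},{"offset":[0.03,0,0],"twist":0,"gripper":8},{"offset":[0,0,0],"twist":0,"gripper":8},{"offset":[0,0,0],"twist":0,"gripper":8}]' && python3 -c "from h import *; st()"
python3 -m handwheel '[{"offset":[0.03,0,0],"twist":0,"gripper":8},{"offset":[0,0,0],"twist":0,"gripper":8},{"offset":[0,0,0],"twist":0,"gripper":8}]' && python3 -c "from h import *; st()"
```

```text
clock: 15.1
tool_pos: [0.5134, 0.0558, 0.0591]
tool_rot: [[0.987, -0.162, 0.0], [-0.162, -0.987, -0.0], [0.0, 0.0, -1.0]]
wrist_force: [-2.6, 1.0, 2.0]
grip_width: 0.013
along -82.11 lat -0.17 z 59.14 | F along -2.7 lat 0.6 z 2.0 | yaw -9.33 tilt [ 0.0002 -0.0001] t 15.10 w 13.0 M [0.11 0.39 0.05]
clock: 15.4
tool_pos: [0.5142, 0.0556, 0.0592]
tool_rot: [[0.987, -0.162, 0.0], [-0.162, -0.987, -0.0], [0.0, 0.0, -1.0]]
wrist_force: [-2.7, -0.1, 1.5]
grip_width: 0.0129
along -81.25 lat -0.19 z 59.18 | F along -2.7 lat -0.6 z 1.5 | yaw -9.33 tilt [ 0.0002 -0.0001] t 15.40 w 12.9 M [0.1  0.34 0.03]
```

```bash
python3 -m handwheel '[{"offset":[0.025,0,0],"twist":0,"gripper":8},{"offset":[0,0,0],"twist":0,"gripper":8},{"offset":[0,0,0],"twist":0,"gripper":8}]' && python3 -c "from h import *; st()"
python3 -m handwheel '[{"offset":[0.02,0,0],"twist":0,"gripper":8},{"offset":[0,0,0],"twist":0,"gripper":8},{"offset":[0,0,0],"twist":0,"gripper":8}]' && python3 -c "from h import *; st()"
```

```text
clock: 15.7
tool_pos: [0.5149, 0.0555, 0.0591]
tool_rot: [[0.987, -0.162, 0.0], [-0.162, -0.987, -0.0], [0.0, 0.0, -1.0]]
wrist_force: [-2.4, 0.5, 1.0]
grip_width: 0.013
along -80.53 lat -0.19 z 59.14 | F along -2.5 lat 0.1 z 1.0 | yaw -9.33 tilt [ 0.0001 -0.0001] t 15.70 w 13.0 M [0.14 0.29 0.03]
clock: 16.0
tool_pos: [0.5155, 0.0554, 0.0592]
tool_rot: [[0.987, -0.162, 0.0], [-0.162, -0.987, -0.0], [0.0, 0.0, -1.0]]
wrist_force: [-1.0, 0.4, -0.2]
grip_width: 0.0128
along -79.93 lat -0.16 z 59.16 | F along -1.0 lat 0.3 z -0.2 | yaw -9.33 tilt [ 0.0001 -0.    ] t 16.00 w 12.8 M [ 0.06  0.23 -0.03]
```

```bash
python3 -m handwheel '[{"offset":[0.02,0,0],"twist":0,"gripper":8},{"offset":[0,0,0],"twist":0,"gripper":8},{"offset":[0,0,0],"twist":0,"gripper":8}]' && python3 -c "from h import *; st()"
python3 -m handwheel '[{"offset":[0.02,0,0],"twist":0,"gripper":8},{"offset":[0,0,0],"twist":0,"gripper":8},{"offset":[0,0,0],"twist":0,"gripper":8}]' && python3 -c "from h import *; st()"
python3 -m handwheel '[{"offset":[0.02,0,0],"twist":0,"gripper":8},{"offset":[0,0,0],"twist":0,"gripper":8},{"offset":[0,0,0],"twist":0,"gripper":8}]' && python3 -c "from h import *; st()"
```

```text
clock: 16.3
tool_pos: [0.5157, 0.0554, 0.0592]
tool_rot: [[0.987, -0.162, -0.001], [-0.162, -0.987, 0.0], [-0.001, 0.0, -1.0]]
wrist_force: [-5.1, -0.2, 1.1]
grip_width: 0.0131
along -79.75 lat -0.19 z 59.17 | F along -5.0 lat -1.0 z 1.1 | yaw -9.33 tilt [-0.0009  0.0001] t 16.30 w 13.1 M [ 0.13  0.63 -0.03]
clock: 16.6
tool_pos: [0.5157, 0.0554, 0.0591]
tool_rot: [[0.987, -0.162, -0.002], [-0.162, -0.987, 0.0], [-0.002, 0.0, -1.0]]
wrist_force: [-7.7, 0.7, 2.4]
grip_width: 0.013
along -79.72 lat -0.20 z 59.13 | F along -7.7 lat -0.6 z 2.4 | yaw -9.33 tilt [-0.0023  0.0001] t 16.60 w 13.0 M [ 0.15  1.02 -0.05]
clock: 16.9
tool_pos: [0.5158, 0.0554, 0.0592]
tool_rot: [[0.987, -0.162, -0.004], [-0.162, -0.987, 0.0], [-0.004, 0.0, -1.0]]
wrist_force: [-10.5, 1.5, 3.6]
grip_width: 0.0127
along -79.67 lat -0.14 z 59.16 | F along -10.6 lat -0.2 z 3.6 | yaw -9.32 tilt [-0.0035  0.0003] t 16.90 w 12.7 M [ 0.23  1.31 -0.02]
```

It has bottomed: the position is fixed at −79.7 while the force climbs about 3 N per 0.6 mm commanded. I'll build to about 15–16 N and hold.

```bash
python3 -m handwheel '[{"offset":[0.02,0,0],"twist":0,"gripper":8},{"offset":[0.015,0,0],"twist":0,"gripper":8},{"offset":[0,0,0],"twist":0,"gripper":8},{"offset":[0,0,0],"twist":0,"gripper":8},{"offset":[0,0,0],"twist":0,"gripper":8}]' && python3 -c "from h import *; st()"
python3 -m handwheel '[{"offset":[0.005,0,0],"twist":0,"gripper":8},{"offset":[0,0,0],"twist":0,"gripper":8},{"offset":[0,0,0],"twist":0,"gripper":8},{"offset":[0,0,0],"twist":0,"gripper":8},{"offset":[0,0,0],"twist":0,"gripper":8},{"offset":[0,0,0],"twist":0,"gripper":8},{"offset":[0,0,0],"twist":0,"gripper":8},{"offset":[0,0,0],"twist":0,"gripper":8},{"offset":[0,0,0],"twist":0,"gripper":8},{"offset":[0,0,0],"twist":0,"gripper":8}]' && python3 -c "from h import *; st()"; python3 look.py 6
```

```text
clock: 17.4
tool_pos: [0.5158, 0.0554, 0.0592]
tool_rot: [[0.987, -0.162, -0.006], [-0.162, -0.987, 0.0], [-0.006, 0.0, -1.0]]
wrist_force: [-14.5, 1.4, 7.1]
grip_width: 0.0125
along -79.63 lat -0.16 z 59.17 | F along -14.5 lat -0.9 z 7.1 | yaw -9.31 tilt [-0.0059  0.0005] t 17.40 w 12.5 M [ 0.22  1.97 -0.09]
clock: 18.4
tool_pos: [0.5158, 0.0554, 0.0592]
tool_rot: [[0.987, -0.162, -0.006], [-0.162, -0.987, 0.001], [-0.006, 0.001, -1.0]]
wrist_force: [-15.2, 0.7, 7.0]
grip_width: 0.0126
along -79.64 lat -0.15 z 59.17 | F along -15.1 lat -1.8 z 7.0 | yaw -9.31 tilt [-0.0063  0.0005] t 18.40 w 12.6 M [ 0.3   2.05 -0.06]
```

View pics/c6.png

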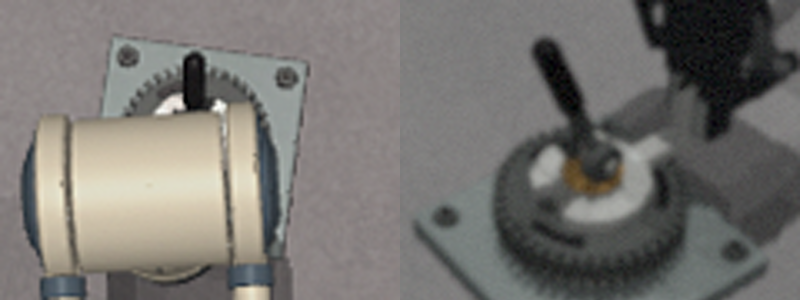

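Washer seated: in the right crop the white ring surrounds the brass pad with the tail towards the gripper. I'll push slightly more to allow for face friction, hold, relax and release.

```bash
python3 -m handwheel '[{"offset":[0.012,0,-0.004],"twist":0,"gripper":8},{"offset":[0,0,0],"twist":0,"gripper":8},{"offset":[0,0,0],"twist":0,"gripper":8},{"offset":[0,0,0],"twist":0,"gripper":8},{"offset":[0,0,0],"twist":0,"gripper":8},{"offset":[0,0,0],"twist":0,"gripper":8}]' && python3 -c "from h import *; st()"
python3 -m handwheel '[{"offset":[-0.04,0,0],"twist":0,"gripper":8},{"offset":[-0.04,0,0],"twist":0,"gripper":8},{"offset":[0,0,0],"twist":0,"gripper":8},{"offset":[0,0,0],"twist":0,"gripper":8}]' && python3 -c "from h import *; st()"
```

```text
clock: 19.1
tool_pos: [0.5158, 0.0554, 0.0592]
tool_rot: [[0.987, -0.162, -0.007], [-0.162, -0.987, 0.001], [-0.007, 0.001, -1.0]]
wrist_force: [-17.9, 1.7, 7.0]
grip_width: 0.0128
along -79.60 lat -0.15 z 59.20 | F along -17.9 lat -1.2 z 7.0 | yaw -9.30 tilt [-0.0071  0.0006] t 19.10 w 12.8 M [ 0.34  2.25 -0.04]
clock: 19.5
tool_pos: [0.5157, 0.0554, 0.0592]
tool_rot: [[0.987, -0.162, -0.002], [-0.162, -0.987, 0.0], [-0.002, 0.0, -1.0]]
wrist_force: [-6.6, 0.8, 0.6]
grip_width: 0.0126
along -79.73 lat -0.14 z 59.16 | F along -6.6 lat -0.2 z 0.6 | yaw -9.32 tilt [-0.0016  0.0001] t 19.50 w 12.6 M [0.13 0.8  0.02]
```

```bash
python3 -m handwheel '[{"offset":[-0.025,0,0],"twist":0,"gripper":8},{"offset":[0,0,0],"twist":0,"gripper":8},{"offset":[0,0,0],"twist":0,"gripper":16},{"offset":[0,0,0],"twist":0,"gripper":22},{"offset":[0,0,0],"twist":0,"gripper":32},{"offset":[0,0,0],"twist":0,"gripper":36},{"offset":[0,0,0],"twist":0,"gripper":36},{"offset":[0,0,0],"twist":0,"gripper":36}]' && python3 -c "from h import *; st()"
python3 -m handwheel '[{"offset":[0,0,-0.2],"twist":0,"gripper":36},{"offset":[0,0,-0.6],"twist":0,"gripper":36},{"offset":[0,0,-0.9],"twist":0,"gripper":36},{"offset":[0,0,-0.9],"twist":0,"gripper":36},{"offset":[0,0,-0.4],"twist":0,"gripper":36},{"offset":[0,0,0],"twist":0,"gripper":36},{"offset":[0,0,0],"twist":0,"gripper":36}]' && python3 -c "from h import *; st()"; python3 look.py 7
```

```text
clock: 20.3
tool_pos: [0.5157, 0.0554, 0.0595]
tool_rot: [[0.987, -0.162, 0.0], [-0.162, -0.987, 0.0], [0.0, -0.0, -1.0]]
wrist_force: [-1.5, -0.9, -0.1]
grip_width: 0.0362
along -79.71 lat -0.13 z 59.49 | F along -1.3 lat -1.1 z -0.1 | yaw -9.33 tilt [0.0003 0.    ] t 20.30 w 36.2 M [ 0.01 -0.08 -0.01]
clock: 21.0
tool_pos: [0.5154, 0.0554, 0.1485]
tool_rot: [[0.987, -0.162, -0.001], [-0.162, -0.987, 0.0], [-0.001, 0.0, -1.0]]
wrist_force: [0.1, -0.1, 0.4]
grip_width: 0.0359
along -80.03 lat -0.19 z 148.48 | F along 0.1 lat -0.1 z 0.4 | yaw -9.33 tilt [-0.0009  0.    ] t 21.00 w 35.9 M [-0.01 -0.01  0.01]
```

View pics/c7.png

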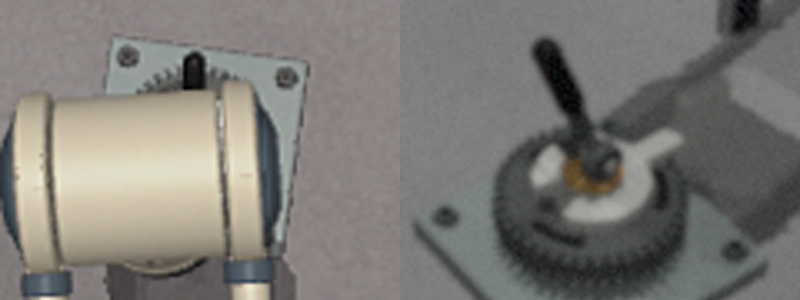

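The washer stayed on the stud after release, with the tail at about (665,150) in the crop and the tab clear on −x. Now I shut the fingers and approach the lever from its back side.

```bash
python3 -m handwheel '[{"offset":[0,0,-0.5],"twist":0,"gripper":15},{"offset":[0.3,0,-0.2],"twist":0,"gripper":0},{"offset":[0.7,0,0],"twist":0,"gripper":0},{"offset":[0.7,0,0],"twist":0,"gripper":0},{"offset":[0.4,0,0],"twist":0,"gripper":0},{"offset":[0.1,0,0],"twist":0,"gripper":0},{"offset":[0,0,0],"twist":0,"gripper":0},{"offset":[0,0,0],"twist":0,"gripper":0}]' 60 && python3 -c "from h import *; st()"; python3 look.py 8
```

```text
clock: 21.9
tool_pos: [0.5803, 0.0448, 0.1706]
tool_rot: [[0.987, -0.162, -0.0], [-0.162, -0.987, 0.0], [-0.0, -0.0, -1.0]]
wrist_force: [0.1, -0.2, 0.6]
grip_width: -0.0002
along -14.25 lat -0.07 z 170.55 | F along 0.2 lat -0.2 z 0.6 | yaw -9.32 tilt [-0.0004  0.0001] t 21.90 w -0.2 M [ 0.05 -0.04 -0.03]
```

View pics/c8.png

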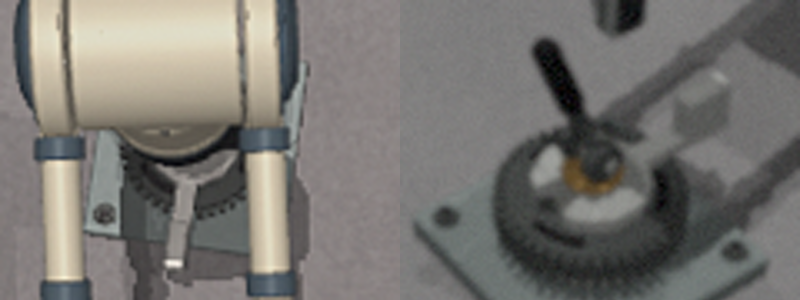

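```bash
python3 -m handwheel '[{"offset":[0.2,0,0.2],"twist":0,"gripper":0},{"offset":[0.2,0,0.05],"twist":0,"gripper":0},{"offset":[0.15,0,0],"twist":0,"gripper":0},{"offset":[0.1,0,0],"twist":0,"gripper":0},{"offset":[0,0,0],"twist":0,"gripper":0},{"offset":[0,0,0],"twist":0,"gripper":0}]' && python3 -c "from h import *; st()"
python3 -m handwheel '[{"offset":[0.1,0,0],"twist":0,"gripper":0},{"offset":[0.1,0,0],"twist":0,"gripper":0},{"offset":[0.05,0,0],"twist":0,"gripper":0},{"offset":[0,0,0],"twist":0,"gripper":0},{"offset":[0,0,0],"twist":0,"gripper":0}]' && python3 -c "from h import *; st()"
```

```text
clock: 22.6
tool_pos: [0.6001, 0.0415, 0.163]
tool_rot: [[0.987, -0.162, -0.0], [-0.162, -0.987, 0.0], [-0.0, -0.0, -1.0]]
wrist_force: [-0.6, 0.1, -0.5]
grip_width: -0.0001
along 5.80 lat -0.14 z 162.97 | F along -0.6 lat -0.0 z -0.5 | yaw -9.33 tilt [-0.  0.] t 22.60 w -0.1 M [ 0.04  0.02 -0.01]
clock: 23.1
tool_pos: [0.607, 0.0405, 0.1625]
tool_rot: [[0.987, -0.162, -0.001], [-0.162, -0.987, 0.0], [-0.001, 0.0, -1.0]]
wrist_force: [-3.5, 0.9, -1.2]
grip_width: 0.0
along 12.83 lat -0.06 z 162.50 | F along -3.6 lat 0.3 z -1.2 | yaw -9.32 tilt [-0.0013  0.0001] t 23.10 w 0.0 M [0.15 0.71 0.05]
```

Contact at along 12.8 mm, with a lever angle near 23° (0.06 rad, inside the given range). Now I follow the arc.

```bash
python3 -m handwheel '[{"offset":[0.2,0,0.014],"twist":0,"gripper":0},{"offset":[0.2,0,0.014],"twist":0,"gripper":0},{"offset":[0.21,0,0.014],"twist":0,"gripper":0},{"offset":[0.135,0,0.093],"twist":0,"gripper":0},{"offset":[0.135,0,0.093],"twist":0,"gripper":0},{"offset":[0.135,0,0.093],"twist":0,"gripper":0}]' && python3 -c "from h import *; st()"
```

```text
clock: 23.7
tool_pos: [0.6381, 0.0353, 0.1535]
tool_rot: [[0.987, -0.162, 0.001], [-0.162, -0.987, 0.0], [0.001, -0.0, -1.0]]
wrist_force: [-3.3, 1.2, 1.0]
grip_width: 0.0001
along 44.30 lat -0.09 z 153.48 | F along -3.5 lat 0.7 z 1.0 | yaw -9.34 tilt [0.0011 0.    ] t 23.70 w 0.1 M [0.13 0.52 0.04]
```

```bash
python3 -m handwheel '[{"offset":[0.118,0,0.117],"twist":0,"gripper":0},{"offset":[0.118,0,0.117],"twist":0,"gripper":0},{"offset":[0.118,0,0.117],"twist":0,"gripper":0},{"offset":[0,0,0],"twist":0,"gripper":0}]' && python3 -c "from h import *; st()"; python3 look.py 9
```

```text
clock: 24.1
tool_pos: [0.6486, 0.0335, 0.1423]
tool_rot: [[0.987, -0.162, 0.001], [-0.162, -0.987, -0.0], [0.001, -0.0, -1.0]]
wrist_force: [0.3, 0.7, 1.7]
grip_width: 0.0
along 54.96 lat -0.17 z 142.27 | F along 0.2 lat 0.7 z 1.7 | yaw -9.34 tilt [ 0.0008 -0.0001] t 24.10 w 0.0 M [ 0.07 -0.04  0.01]
```

View pics/c9.png

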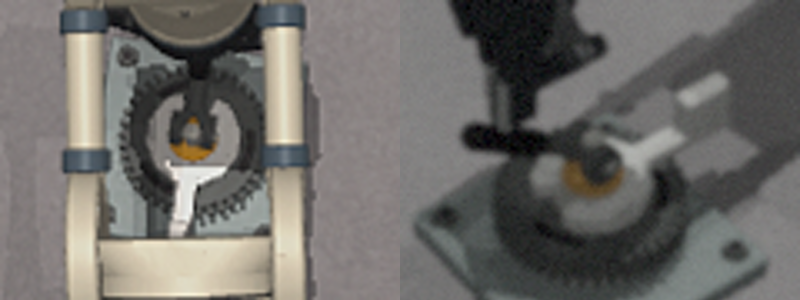

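The fingertip bears on the lever's grip at about (510,120) in the right crop, the lever is roughly half down, and the washer has not moved. I continue the arc.

```bash
python3 -m handwheel '[{"offset":[0.09,0,0.134],"twist":0,"gripper":0},{"offset":[0.09,0,0.134],"twist":0,"gripper":0},{"offset":[0.09,0,0.134],"twist":0,"gripper":0},{"offset":[0,0,0],"twist":0,"gripper":0}]' && python3 -c "from h import *; st()"
python3 -m handwheel '[{"offset":[0.07,0,0.15],"twist":0,"gripper":0},{"offset":[0.07,0,0.15],"twist":0,"gripper":0},{"offset":[0.07,0,0.15],"twist":0,"gripper":0},{"offset":[0,0,0],"twist":0,"gripper":0}]' && python3 -c "from h import *; st()"
```

```text
clock: 24.6
tool_pos: [0.6564, 0.0322, 0.1302]
tool_rot: [[0.987, -0.162, 0.001], [-0.162, -0.987, -0.0], [0.001, -0.0, -1.0]]
wrist_force: [-0.3, -0.1, 2.8]
grip_width: 0.0001
along 62.89 lat -0.15 z 130.25 | F along -0.3 lat -0.1 z 2.8 | yaw -9.34 tilt [ 0.0006 -0.    ] t 24.60 w 0.1 M [-0.07 -0.11  0.01]
clock: 25.0
tool_pos: [0.6628, 0.0312, 0.1171]
tool_rot: [[0.987, -0.162, 0.001], [-0.162, -0.987, -0.0], [0.001, -0.0, -1.0]]
wrist_force: [1.6, -0.2, 3.6]
grip_width: -0.0002
along 69.33 lat -0.11 z 117.07 | F along 1.7 lat 0.0 z 3.6 | yaw -9.34 tilt [ 0.0014 -0.0001] t 25.00 w -0.2 M [-0.03 -0.17 -0.02]
```

```bash
python3 -m handwheel '[{"offset":[0.045,0,0.12],"twist":0,"gripper":0},{"offset":[0.045,0,0.12],"twist":0,"gripper":0},{"offset":[0.045,0,0.12],"twist":0,"gripper":0},{"offset":[0,0,0.1],"twist":0,"gripper":0},{"offset":[0,0,0],"twist":0,"gripper":0}]' && python3 -c "from h import *; st()"
python3 -m handwheel '[{"offset":[0.02,0,0.06],"twist":0,"gripper":0},{"offset":[0,0,0.06],"twist":0,"gripper":0},{"offset":[0,0,0.03],"twist":0,"gripper":0},{"offset":[0,0,0],"twist":0,"gripper":0},{"offset":[0,0,0],"twist":0,"gripper":0}]' && python3 -c "from h import *; st()"
```

```text
clock: 25.5
tool_pos: [0.6668, 0.0306, 0.1037]
tool_rot: [[0.987, -0.162, 0.002], [-0.162, -0.987, -0.0], [0.002, -0.0, -1.0]]
wrist_force: [1.3, -0.3, 3.4]
grip_width: 0.0002
along 73.36 lat -0.08 z 103.70 | F along 1.3 lat -0.1 z 3.4 | yaw -9.33 tilt [ 0.0018 -0.0001] t 25.50 w 0.2 M [-0.11 -0.29  0.03]
clock: 26.0
tool_pos: [0.6675, 0.0305, 0.0997]
tool_rot: [[0.987, -0.162, 0.002], [-0.162, -0.987, -0.0], [0.002, -0.0, -1.0]]
wrist_force: [1.8, 0.3, 4.8]
grip_width: -0.0001
along 74.08 lat -0.07 z 99.75 | F along 1.7 lat 0.6 z 4.8 | yaw -9.33 tilt [ 0.0024 -0.0001] t 26.00 w -0.1 M [-0.01 -0.3   0.01]
```

```bash
python3 -m handwheel '[{"offset":[0,0,0.04],"twist":0,"gripper":0},{"offset":[0,0,0.04],"twist":0,"gripper":0},{"offset":[0,0,0],"twist":0,"gripper":0},{"offset":[0,0,0],"twist":0,"gripper":0}]' && python3 -c "from h import *; st()"
python3 -m handwheel '[{"offset":[0,0,0.03],"twist":0,"gripper":0},{"offset":[0,0,0.02],"twist":0,"gripper":0},{"offset":[0,0,0],"twist":0,"gripper":0},{"offset":[0,0,0],"twist":0,"gripper":0}]' && python3 -c "from h import *; st()"
```

```text
clock: 26.4
tool_pos: [0.6677, 0.0304, 0.0979]
tool_rot: [[0.987, -0.162, 0.003], [-0.162, -0.987, -0.0], [0.003, -0.0, -1.0]]
wrist_force: [1.3, 0.6, 6.9]
grip_width: -0.0002
along 74.34 lat -0.08 z 97.92 | F along 1.2 lat 0.8 z 6.9 | yaw -9.34 tilt [ 0.0033 -0.0002] t 26.40 w -0.2 M [-0.1  -0.3   0.03]
clock: 26.8
tool_pos: [0.6678, 0.0305, 0.0978]
tool_rot: [[0.987, -0.162, 0.004], [-0.162, -0.987, -0.0], [0.004, -0.001, -1.0]]
wrist_force: [-0.4, -0.9, 11.8]
grip_width: 0.0002
along 74.41 lat -0.02 z 97.76 | F along -0.3 lat -1.0 z 11.8 | yaw -9.33 tilt [ 0.0042 -0.0002] t 26.80 w 0.2 M [-0.06  0.17  0.06]
```

```bash
python3 -m handwheel '[{"offset":[0,0,0.04],"twist":0,"gripper":0},{"offset":[0,0,0.04],"twist":0,"gripper":0},{"offset":[0,0,0],"twist":0,"gripper":0},{"offset":[0,0,0],"twist":0,"gripper":0}]' && python3 -c "from h import *; st()"
python3 -m handwheel '[{"offset":[0,0,0.03],"twist":0,"gripper":0},{"offset":[0,0,0],"twist":0,"gripper":0},{"offset":[0,0,0],"twist":0,"gripper":0},{"offset":[0,0,0],"twist":0,"gripper":0}]' && python3 -c "from h import *; st()"; python3 look.py 10
```

```text
clock: 27.2
tool_pos: [0.6679, 0.0305, 0.0975]
tool_rot: [[0.987, -0.162, 0.006], [-0.162, -0.987, -0.0], [0.006, -0.001, -1.0]]
wrist_force: [-4.8, -0.7, 18.0]
grip_width: 0.0001
along 74.55 lat -0.04 z 97.47 | F along -4.7 lat -1.5 z 18.0 | yaw -9.33 tilt [ 0.0057 -0.0003] t 27.20 w 0.1 M [-0.11  0.75  0.05]
clock: 27.6
tool_pos: [0.668, 0.0305, 0.0974]
tool_rot: [[0.987, -0.162, 0.006], [-0.162, -0.987, -0.0], [0.006, -0.001, -1.0]]
wrist_force: [-6.3, -0.5, 21.3]
grip_width: -0.0003
along 74.60 lat -0.03 z 97.40 | F along -6.2 lat -1.6 z 21.3 | yaw -9.34 tilt [ 0.0063 -0.0003] t 27.60 w -0.3 M [-0.11  0.97  0.03]
```

View pics/c10.png

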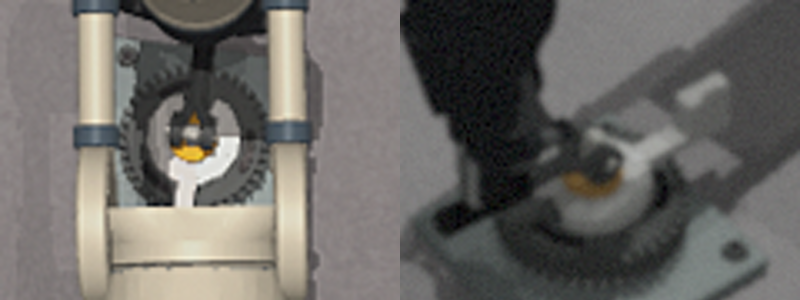

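```bash
python3 -m handwheel '[{"offset":[0,0,0.04],"twist":0,"gripper":0},{"offset":[0,0,0.03],"twist":0,"gripper":0},{"offset":[0,0,0],"twist":0,"gripper":0},{"offset":[0,0,0],"twist":0,"gripper":0},{"offset":[0,0,0],"twist":0,"gripper":0}]' && python3 -c "from h import *; st()"
python3 -m handwheel '[{"offset":[0,0,-0.1],"twist":0,"gripper":0},{"offset":[0,0,-0.15],"twist":0,"gripper":0},{"offset":[0,0,-0.3],"twist":0,"gripper":0},{"offset":[0,0,-0.7],"twist":0,"gripper":0},{"offset":[0,0,-0.9],"twist":0,"gripper":0},{"offset":[0,0,-0.9],"twist":0,"gripper":0},{"offset":[0,0,-0.6],"twist":0,"gripper":0},{"offset":[0,0,0],"twist":0,"gripper":0}]' && python3 -c "from h import *; st()"
```

```text
clock: 28.2
tool_pos: [0.6681, 0.0305, 0.0971]
tool_rot: [[0.987, -0.162, 0.007], [-0.162, -0.987, -0.0], [0.007, -0.001, -1.0]]
wrist_force: [-9.4, -0.8, 27.2]
grip_width: 0.0001
along 74.65 lat 0.01 z 97.13 | F along -9.2 lat -2.3 z 27.2 | yaw -9.33 tilt [ 0.0074 -0.0003] t 28.20 w 0.1 M [-0.02  1.53 -0.04]
clock: 29.0
tool_pos: [0.6676, 0.0306, 0.2021]
tool_rot: [[0.987, -0.162, 0.004], [-0.162, -0.987, 0.0], [0.004, -0.001, -1.0]]
wrist_force: [0.4, 0.9, 0.6]
grip_width: 0.0
along 74.21 lat 0.10 z 202.14 | F along 0.2 lat 0.9 z 0.6 | yaw -9.32 tilt [0.0044 0.    ] t 29.00 w 0.0 M [-0.03 -0.04  0.01]
```

Now I move well clear to the −y side (arm at height) and look without obstruction.

```bash
python3 -m handwheel '[{"offset":[-0.2,0.4,-0.3],"twist":0,"gripper":0},{"offset":[-0.4,0.9,0],"twist":0,"gripper":0},{"offset":[-0.4,0.9,0],"twist":0,"gripper":0},{"offset":[-0.4,0.9,0],"twist":0,"gripper":0},{"offset":[-0.4,0.9,0],"twist":0,"gripper":0},{"offset":[-0.4,0.9,0],"twist":0,"gripper":0},{"offset":[-0.4,0.9,0],"twist":0,"gripper":0},{"offset":[-0.4,0.9,0],"twist":0,"gripper":0},{"offset":[-0.4,0.9,0],"twist":0,"gripper":0},{"offset":[-0.2,0.4,0],"twist":0,"gripper":0},{"offset":[0,0,0],"twist":0,"gripper":0},{"offset":[0,0,0],"twist":0,"gripper":0}]'; python3 look.py 11
python3 - <<'E'
from h import *
c=dict(np.load('pics/top0.npz'));c['k1']=float(c['k1']); d=dict(np.load('pics/scene0.npz')); d['k1']=float(d['k1'])
th=np.radians(-9.35); ex=np.array([np.cos(th),np.sin(th)]); F=np.array([.5944,.0426])
for q in(1.0,1.1,1.2):
    a=np.radians(20)+q
    for L in(.05,.106):
        p=[*(F+ex*L*np.sin(a)),.087+L*np.cos(a)]; print(q,L,'top',proj(c,p).round(1),'scene',proj(d,p).round(1))
b=cv2.imread('pics/s11.png')[230:330,285:385]; cv2.imwrite('pics/s11c.png',cv2.resize(b,None,fx=6,fy=6,interpolation=cv2.INTER_CUBIC))
b=cv2.imread('pics/t11.png')[215:315,255:365]; cv2.imwrite('pics/t11c.png',cv2.resize(b,None,fx=6,fy=6,interpolation=cv2.INTER_CUBIC))
E
```

```text
clock: 30.2
tool_pos: [0.5212, -0.1883, 0.2075]
tool_rot: [[0.987, -0.162, -0.001], [-0.162, -0.987, 0.001], [-0.001, -0.001, -1.0]]
wrist_force: [-0.9, 0.9, -0.6]
grip_width: 0.0005
1.0 0.05 top [310.  238.8] scene [315.1 271.9]
1.0 0.106 top [313.1 215.3] scene [289.8 280.2]
1.1 0.05 top [310.1 238.8] scene [314.7 274. ]
1.1 0.106 top [313.3 215.5] scene [289.1 284.7]
1.2 0.05 top [310.2 239. ] scene [314.5 276. ]
1.2 0.106 top [313.5 216.1] scene [288.9 288.9]
```

View pics/s11c.png

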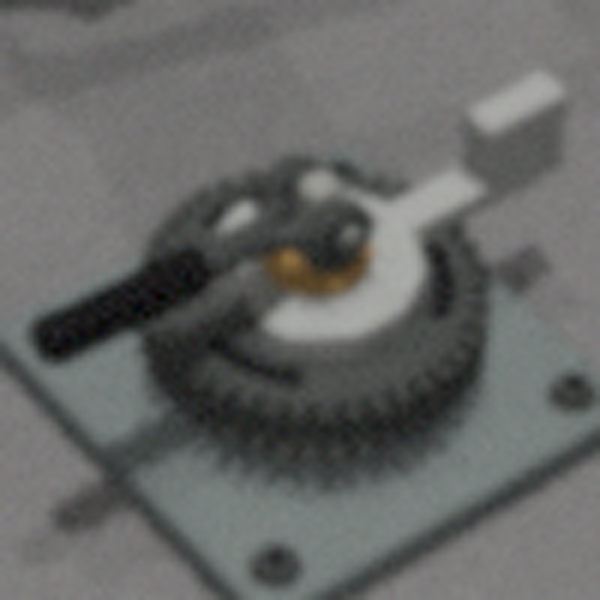

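View pics/t11c.png

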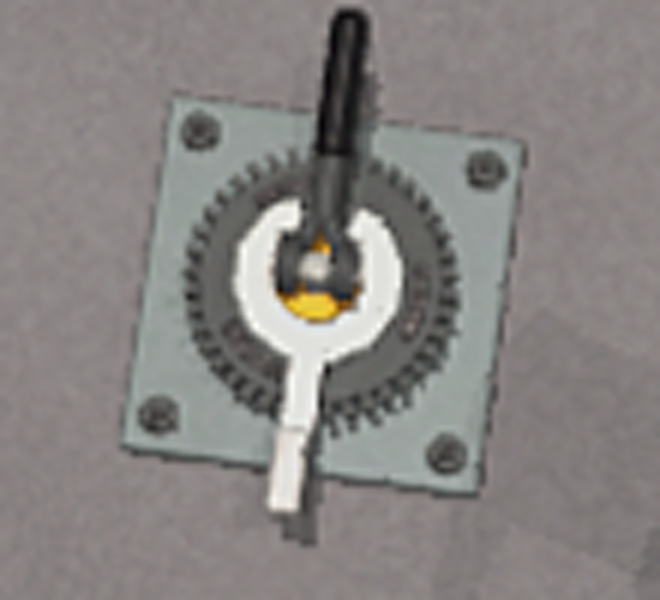

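View pics/t11.png

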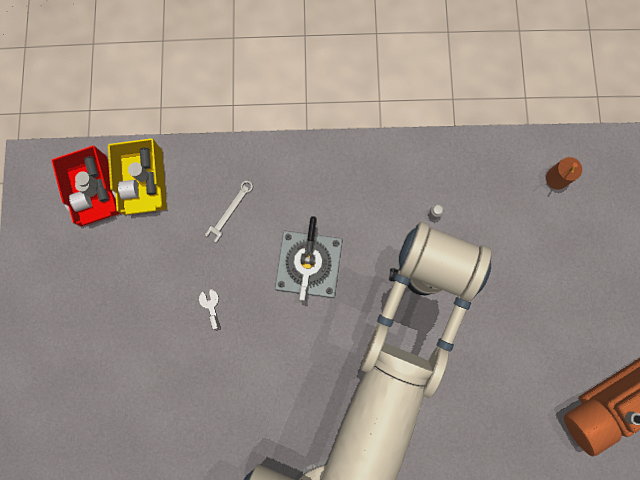

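```bash
python3 - <<'E'
from h import *
d=dict(np.load('pics/scene0.npz')); d['k1']=float(d['k1'])
im=cv2.imread('pics/s11.png'); x0,y0,x1,y1=285,262,325,300; f=6
g=cv2.resize(cv2.cvtColor(im,cv2.COLOR_BGR2GRAY)[y0:y1,x0:x1],None,fx=f,fy=f,interpolation=cv2.INTER_CUBIC)
n,l,st_,ce=cv2.connectedComponentsWithStats((g<48).astype(np.uint8)); k=1+st_[1:,4].argmax(); yy,xx=np.where(l==k)
P=np.c_[xx,yy].astype(np.float32); print(st_[k]/f, cv2.minAreaRect(P))
v=cv2.fitLine(P,cv2.DIST_L2,0,.01,.01).ravel(); print('slope',v[1]/v[0],'centre',v[2:]/f+[x0,y0])
th=np.radians(-9.35); ex=np.array([np.cos(th),np.sin(th)]); F=np.array([.5944,.0426])
for q in(1.0,1.1,1.15,1.2,1.25):
    a=np.radians(20)+q; u=[proj(d,[*(F+ex*L*np.sin(a)),.089+L*np.cos(a)]) for L in(.05,.106)]; w=u[1]-u[0]; print(q,'slope',w[1]/w[0],(u[0]+u[1])/2)
c=dict(np.load('pics/top0.npz')); c['k1']=float(c['k1'])
# washer circle at z=.064
t=cv2.imread('pics/t11.png'); x0,y0,x1,y1=285,235,335,285
s=cv2.resize(np.ascontiguousarray(t.min(2)[y0:y1,x0:x1]),None,fx=8,fy=8,interpolation=cv2.INTER_CUBIC)
k=max(cv2.findContours((s>165).astype(np.uint8),0,1)[0],key=cv2.contourArea)[:,0].astype(float)
W=np.array([onz(c,(p+.5)/8-.5+[x0,y0],.064)[:2] for p in k])*1000
from scipy.optimize import least_squares
o=F*1000
for _ in range(5):
    S=W[abs(np.linalg.norm(W-o,axis=1)-33)<3]; r=least_squares(lambda p:np.linalg.norm(S-p[:2],axis=1)-p[2],[*o,33],loss='soft_l1'); o=r.x[:2]
print('washer circle',r.x,'vs F',F*1000)
# bystanders moved?
a=c['img'].astype(int); b=t[:,:,::-1].astype(int); D=abs(a-b).max(2)
for nm,(u0,v0,u1,v1) in dict(wrench=(200,175,258,248),small=(195,285,225,335),barrel=(428,202,446,222)).items(): print(nm,(D[v0:v1,u0:u1]>60).sum())
st()
E
```

```text
[   6.            9.33333333   30.5          18.5        1357.83333333] ((126.65495300292969, 113.27052307128906), (53.63424301147461, 193.98033142089844), 60.99358367919922)
slope -0.49440402 centre [306.22071457 280.60322762]
1.0 slope -0.32535512740836664 [302.43113633 275.27066842]
1.1 slope -0.41598110270782296 [301.87337702 278.58284989]
1.15 slope -0.4600708531557217 [301.73140252 280.17128975]
1.2 slope -0.5036621893025532 [301.68028638 281.70913174]
1.25 slope -0.5469788849236195 [301.71936793 283.19253549]
washer circle [594.75741944  42.53316762  33.28560908] vs F [594.4  42.6]
wrench 0
small 0
barrel 0
along -34.30 lat -239.08 z 207.72 | F along 0.1 lat 0.1 z 0.8 | yaw -9.26 tilt [-0.0003  0.0007] t 30.30 w -0.0 M [ 0.03 -0.06 -0.06]
```

Lever slope gives about 1.19 rad, the washer centre is 0.4 mm from the stud axis, and no pixels changed around the bystanders. Handing in.

```bash
python3 -c "
from rig import env
print(env.close_job())"
```

```text
the job is handed in; nothing more can be done
None
```

The gear is clamped: the larger C-washer is bottomed on the draw stud under the thrust pad, the cam lever is down, and I handed the job in at about 30 s.

**What I did:**
- Gripped the washer by its tab and laid it on the gear face with contact of only a few newtons.
- Slid it in along the fixture's +x, so the tab ended up clear on the −x side. Drag at the wrist was up to about 6 N.
- Bottomed it with a steady push of about 15 N for just over a second. I then let the push reach about 18 N for half a second, to allow for friction on the gear face.
- Released it and swung the lever down with the shut fingertips. I stopped when the lever stopped moving and the force climbed to 27 N.

**Last checks:**
- **Washer:** its centre is within 0.4 mm of the stud axis.
- **Lever:** its slope in the scene view gives about 1.19 rad against the 1.2 stop. A rougher box fit of the same picture gave about 1.25, so the camera reading is good to a few hundredths of a radian. The steep rise in force also points to the hard stop.
- **Other items:** the small washer, wrench and barrel show no change in the top view, and the arm is clear and touching nothing.
- **Disagreements:** the scene camera reads 2–3 px off from the top camera, so I relied on relative positions. With the stud lifted by clamping, I expected the fingertip to stop about 1–2 mm higher than it did. I put that down to the shape of the fingertips and some give at the stop.

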